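# Ready the knock tester

## Task

Get the knock tester ready for its next shot. First draw its sprung striker arm back until its pin snaps in behind the catch, and let go of it there, cocked; it must not fly back at any time. Then swing the cam lever out to free the carriage, pull the carriage fully out towards you, lay every glued test block on the bench flat in a bay of its own (lengthwise, between the pegged strips), push the carriage fully home and swing the cam lever back to lock it; leave the arm cocked and the cork sanding block and oak offcut where they are.

Things in the scene. Friction and masses are not known exactly. Their poses are not given: they have to be found in the camera images.
- striker_arm (a joint): angle of the striker arm, a pale wooden bar on a vertical pivot. 0 = at rest across the carriage track (along -y of the tester); grows as it is drawn clockwise seen from above, its tip coming towards the robot, then left. The pin at its tip meets the catch at about 1.42 and clears it at about 1.59; eased back, it rests on the hook at about 1.576 (cocked). Far stop at 1.72
- striker_handle (a point): on the upright dark wooden post of the striker arm, 16 mm thick, from 104 (arm's top) to 154 mm above the bench; this point is 135 mm up. The spring pulls back all the way: 3 N here at rest, 7 N cocked, 1 N more to pass the catch. Let go before it is caught, the arm flies back. Under the handle's path nothing else of the tester is higher than 102 mm
- striker_pivot (a point): centre of the striker arm's vertical pivot, at the base board's top; axes as tester_mid. At joint angle a the handle is 0.165 m from it in the direction (-sin a, -cos a) of these axes, the pin at the tip 0.205 m
- catch (a joint): angle of the catch, a steel hook on a vertical pivot at the tester's near left: 0 = closed (a light spring holds it so), grows as its nose moves towards the robot; it gives way by itself as the pin passes. Opened about 0.1 with the arm cocked, it lets the arm fly: a hair trigger
- catch_trigger (a point): top of the catch's brass trigger blade, 16 mm wide, 4 mm thick, 123 mm above the bench; do not touch it or the hook
- carriage (a joint): position of the carriage on its track: 0 = fully out (towards the robot), 0.12 = fully home against the back stop (m). It starts clamped somewhere between
- carriage_mid (a point): centre of the carriage's floor, 52 mm above the bench, moving with it; axes as tester_mid. It is a wooden tray 106 mm long (x), 162 mm wide (y), with three bays 98 x 46 mm, centred at y = -0.052, 0, +0.052, x = 0. Between and beside them run strips 6 mm high and thick, each with two pegs (8 mm thick, 25 mm high, at x = +-0.038); front and back boards 24 mm high
- carriage_handle (a point): on the upright dark wooden post before the carriage's front edge, 16 mm thick, from 52 to 102 mm above the bench; this point is 87 mm up, at x = -0.072, y = 0 of carriage_mid. The free carriage slides along x with about 2 N
- cam_lever (a joint): angle of the level steel cam lever right of the carriage, on a vertical pivot: 0 = free, pointing right (-y of the tester); turns clockwise seen from above to 1.68 = locked, pointing at the robot (-x). The cam bites from about 0.6, holds from 1.2; locked means above 1.4. Starts locked, stays where left. Its bite drags the carriage a little: home when locking, out when freeing
- lever_knob (a point): on the upright black knob at the cam lever's end, 16 mm thick, from 65 to 111 mm above the bench; this point is 99 mm up, 70 mm from the lever's pivot. Turning takes up to about 4 N here
- lever_pivot (a point): centre of the cam lever's vertical pivot, at the base board's top; axes as tester_mid. At joint angle a the knob is 0.070 m from it in the direction (-sin a, -cos a) of these axes
- tester_mid (a point): reference point of the tester's plywood base (fixed; top 35 mm above the bench, 290 x 325 mm, on two battens, with a tongue near left under the catch); x away from the robot, y left. In its axes (m): striker pivot (0.060, 0.100), lever pivot (0, -0.1595), catch pivot (-0.160, 0.165), carriage_mid (-0.075 + carriage, -0.055)
- block1: a test block: two 64 x 28 x 18 mm strips, pale wood below and dark above, glued in a lap stepped 20 mm lengthwise; 84 mm long (x), 28 mm wide (y), 36 mm high (z), about 80 g. Origin: middle of its length and width, on the underside. Starts flat on the bench; one or two of the four are absent
- block2: a test block: two 64 x 28 x 18 mm strips, pale wood below and dark above, glued in a lap stepped 20 mm lengthwise; 84 mm long (x), 28 mm wide (y), 36 mm high (z), about 80 g. Origin: middle of its length and width, on the underside. Starts flat on the bench; one or two of the four are absent
- block3: a test block: two 64 x 28 x 18 mm strips, pale wood below and dark above, glued in a lap stepped 20 mm lengthwise; 84 mm long (x), 28 mm wide (y), 36 mm high (z), about 80 g. Origin: middle of its length and width, on the underside. Starts flat on the bench; one or two of the four are absent
- block4: a test block: two 64 x 28 x 18 mm strips, pale wood below and dark above, glued in a lap stepped 20 mm lengthwise; 84 mm long (x), 28 mm wide (y), 36 mm high (z), about 80 g. Origin: middle of its length and width, on the underside. Starts flat on the bench; one or two of the four are absent
- cork: a cork sanding block, 64 x 112 x 34 mm, lying on the right; leave alone
- oak: an oak offcut 45 x 120 x 32 mm lying on the left; longer than the test blocks and of one wood; leave alone
Not all that is in view belongs to the job. Leave any pink look-alike of the block1 alone.

How it is judged (in metres and radians):
On the way, in this order (a step that is already met when the one before it is completed fails the run):
1. the striker arm is cocked: its pin held by the closed catch, the robot's hand off (value of joint striker_arm between 1.54 and 1.62 rad and value of joint catch below 0.08 rad and contact force between the fingers and anything else below 0.5 N), for 0.4 s.
2. arm still cocked, the cam lever is swung out free and the carriage is fully out (value of joint striker_arm between 1.54 and 1.62 rad and value of joint catch below 0.08 rad and value of joint cam_lever below 0.5 rad and value of joint carriage below 0.006 m), for 0.2 s.
At the end, for the whole second after the job is handed in: arm cocked (1.54 to 1.62 rad, catch below 0.08), carriage home (above 0.115 m), cam lever locked (above 1.40 rad), every test block still and flat (tilt under 0.08 rad) on the carriage floor (within 3 mm) in a bay, within 12 mm of its middle lengthwise (value of joint striker_arm between 1.54 and 1.62 rad and value of joint catch below 0.08 rad and value of joint carriage above 0.115 m and value of joint cam_lever above 1.4 rad and z of block1 in the frame of carriage_mid between -0.004 and 0.003 m and x of block1 in the frame of carriage_mid between -0.012 and 0.012 m and y of block1 in the frame of carriage_mid between -0.078 and 0.078 m and angle between each of block1, block2, block3, block4's own z axis and vertical below 0.08 rad and linear speed of each of block1, block2, block3, block4 below 0.02 m/s and z of block2 in the frame of carriage_mid between -0.004 and 0.003 m and x of block2 in the frame of carriage_mid between -0.012 and 0.012 m and y of block2 in the frame of carriage_mid between -0.078 and 0.078 m and z of block3 in the frame of carriage_mid between -0.004 and 0.003 m and x of block3 in the frame of carriage_mid between -0.012 and 0.012 m and y of block3 in the frame of carriage_mid between -0.078 and 0.078 m and z of block4 in the frame of carriage_mid between -0.004 and 0.003 m and x of block4 in the frame of carriage_mid between -0.012 and 0.012 m and y of block4 in the frame of carriage_mid between -0.078 and 0.078 m); the robot touches nothing.
It fails at once if the striker arm flies back (faster than 3 rad/s) (velocity of joint striker_arm below -3 rad/s).
It fails at once if the cork sanding block or the oak offcut is moved by more than 30 mm (distance of any of cork, oak from where it was at the start of the episode above 0.03 m).
Of block1, block2, block3, block4 only 2 to 3 are there at a start; the rules pass over those that are not, and their reading is None.
At some moment in a run one of block1, block2, block3, block4 may be knocked a few centimetres aside while the robot is not near it.
It also fails if it takes over 208 s, if anything falls off the work surface, if the arm or the gripper's body presses on something with over 40 N, if the wrist force passes 120 N, or if a joint passes its speed limit or range.

## Robot

A 6-joint arm with a two-finger parallel gripper is mounted at the origin on a cart in front of the work surface, level with it; the furniture and walls round the work are solid. World frame = base frame: x ahead of the robot, y to its left, z up, the work surface at z = 0. Lengths are in mm, angles in degrees, forces in N, time in s.
With the tool pointing down it reaches from about 325 to 925 mm from the base axis. Payload 3.1 kg.
Tool frame: the origin (TCP) lies at the very end of the fingers, on their centre line; the grasp point (between the pads) lies grasp_offset behind it (grasp_offset is the distance from the TCP to the grasp point, in mm); z points along the fingers, x is the direction in which the jaws open and shut, and the axes are right-handed (so a half turn about z gives the same grasp; the last joint's range is limited). The gripper opens to 85 mm and grips with 20 to 120 N. Pads are 22 mm wide; open, the fingers measure 114 mm over their backs; the gripper's body (76 mm by 85 mm) begins 54 mm behind the grasp point. The pads swing forward as they close: fully open they stand 13 mm farther back than shut.
Start: joints at [-82.174, 12.427, 92.441, -0, 75.132, -6.429], TCP at [153.921, -605.762, 206.7] pointing down, gripper open.
Joint ranges: [-157.48, 157.48], [-44.54, 120.13], [17.64, 146.25], [-64.5, 244.5], [7.68, 150.69], [-147.95, 147.95]. Speed limits (degrees/s): [159.86, 159.86, 180, 180, 180, 180].

## Interface

Orientations are given as [roll, pitch, yaw] about the fixed x, y, z axes, in that order (R = Rz(yaw) Ry(pitch) Rx(roll)).
In Python, from station import * gives the robot as it stands. Calls block until the motion is done:
- goto(position, orientation): joint-space move of the TCP to a pose.
- move_l(position, attitude=None, speed=150): straight line of the TCP; attitude=None keeps the orientation; speed is the mean speed in mm/s.
- move_j(angles): joint-space move.
- grip(opening, squeeze=None): finger opening in mm; squeeze is the grip in N (None keeps the last); returns when the fingers have stopped.
- wait(seconds).
- solve_ik(position, orientation): joint angles nearest the present ones, or None.
- get_obs(): the state.
- get_image(name): name is "side" or "top"; returns the picture (420x560x3 uint8, red, green, blue); there is no depth.
- get_calibration(name): a dict with "fx", "fy", "cx", "cy" (pixels), "R" (3x3) and "t" (3): a world point X has camera coordinates R X + t. Camera axes: x right, y down, z forward; pixel columns grow to the right and rows downward; lengths in mm; the calibration is good to about 2 mm. A picture is of the moment at which its call begins. get_calibration takes no time and is no camera call.
A pose or a line that the arm cannot do raises Unreachable and nothing moves.
- sign_off(): hands the job in, once; it reports no verdict.
Trained networks look in the newest picture that a camera, given by its name, has taken for a name from the list of things; names that differ only in an ending like _2 or _b are one class to them, and where a whole thing is asked for, a point or a joint stands for the part that bears it (a point fixed in the world has none). Each returns a list of dicts, best first, with "score" (0 to 1); they miss things now and then, are a little off and sometimes report something else, mostly with a low value. They report only what shows in the picture. A call takes as long as a camera call. They do not tell look-alikes from the thing itself.
- spot_in(name, camera): "extent" ([centre column, centre row, width, height] in pixels, round what is visible of it).
- regions_of(name, camera): "region" (420x560 bool, what is visible of it) and "extent" ([centre column, centre row, width, height] in pixels, round what is visible of it).
The state is a dict: "t": time; "joint_pos": joint angles; "qvel": joint speeds; "effort": joint torques, N m; "tcp_pos": TCP position; "ee_rot": TCP orientation; "wrist_force": force on the tool from outside, world axes, zero at the start; "moment": the same for the moment, N m; "grip_width": finger opening in mm.
Only numpy, scipy, OpenCV 4.12 (cv2) and the standard library are available. Lean on these libraries where they do the work, as an engineer would, in place of code of your own. Each camera call takes 0.05 s, during which the arm holds its last target.

## Working session

There is one attempt and no reset: what is moved stays moved. The work goes in short steps, each a Python script; the robot and the scene stay as the last script left them, time stands still between calls to the robot, and variables do not carry over. Pictures are saved under pics/ and viewed, and the job is handed in when it is done.

```bash
ls; mkdir -p pics; python3 - <<'E'
from station import *
import cv2
o=get_obs();print(o)
for n in("top","side"):
    im=get_image(n);cv2.imwrite(f"pics/{n}0.png",im[:,:,::-1]);c=get_calibration(n);print(n,c)
E
```

```text
pics
{'t': 0.0, 'joint_pos': array([-8.21738480e+01,  1.24777922e+01,  9.25284802e+01, -1.93799440e-03,
        7.51334680e+01, -6.43006325e+00]), 'qvel': array([ 0.0388051 , -0.0348743 , -0.04485052, -0.06251352, -0.05332683,
       -0.10871042]), 'effort': array([-8.78741539e-04, -3.96846199e+01, -3.03855765e+01, -2.56013418e-04,
        9.77073214e-03, -8.82426036e-06]), 'tcp_pos': array([ 153.78590396, -604.8734381 ,  205.35715019]), 'ee_rot': array([-1.79986211e+02,  1.39070933e-01, -7.57432686e+01]), 'wrist_force': array([ 0.46268535, -0.82610672,  0.57898282]), 'moment': array([-0.01580402,  0.0008352 , -0.00551701]), 'grip_width': 85.44335834261834}
top {'fx': 395.24132044070745, 'fy': 395.24132044070745, 'cx': 285.45827713929856, 'cy': 212.7656023216, 'R': array([[-1.24705081e-02, -9.99922234e-01,  1.10905440e-04],
       [-9.94490713e-01,  1.23912240e-02, -1.04089770e-01],
       [ 1.04080301e-01, -1.40834675e-03, -9.94567900e-01]]), 't': array([   2.07616656,  556.52916222, 1144.981754  ])}
side {'fx': 490.9088737278568, 'fy': 490.9088737278568, 'cx': 278.51522439861907, 'cy': 216.2621327903038, 'R': array([[ 0.94194665, -0.33529462, -0.01772072],
       [-0.21842635, -0.57183503, -0.79075573],
       [ 0.25500282,  0.74872039, -0.61187527]]), 't': array([-499.30714967,  187.41224441, 1456.40010351])}
```

View pics/top0.png

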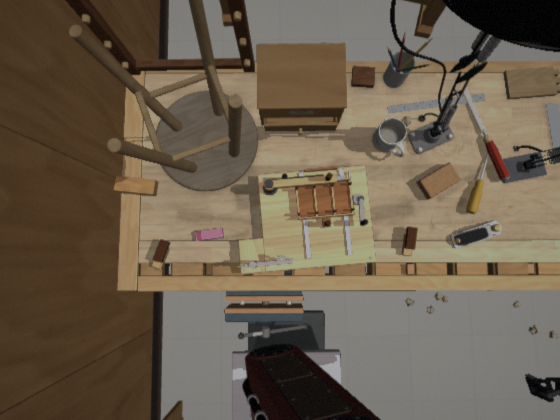

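View pics/side0.png

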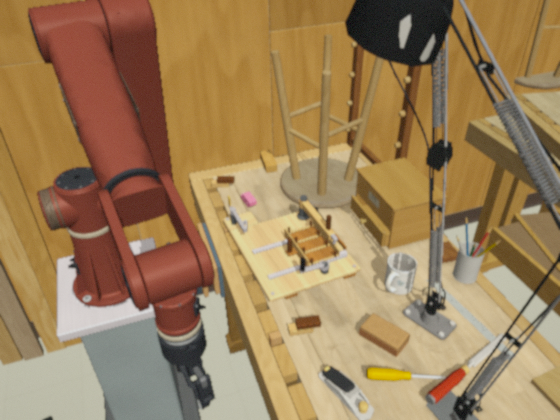

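```bash
python3 - <<'E'
import cv2
im=cv2.imread("pics/top0.png")
cv2.imwrite("pics/c1.png",cv2.resize(im[155:285,235:385],None,fx=5,fy=4.6*5/4.6*0.92,interpolation=cv2.INTER_CUBIC)[:600])
a=[im[230:280,135:235],im[215:265,380:480],im[55:105,330:430],im[165:215,100:200]]
import numpy as np
a=[cv2.resize(x,(400,200),interpolation=cv2.INTER_CUBIC) for x in a]
cv2.imwrite("pics/c2.png",np.vstack([np.hstack(a[:2]),np.hstack(a[2:])]))
im=cv2.imread("pics/side0.png")
cv2.imwrite("pics/c3.png",cv2.resize(im[165:340,190:400],None,fx=3.4,fy=3.4,interpolation=cv2.INTER_CUBIC))
E
```

```text
(no output)
```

View pics/c1.png

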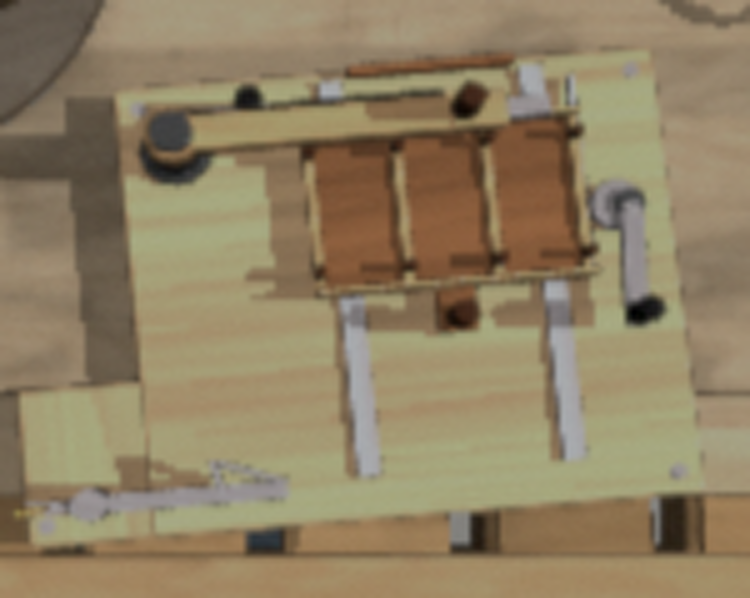

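View pics/c2.png

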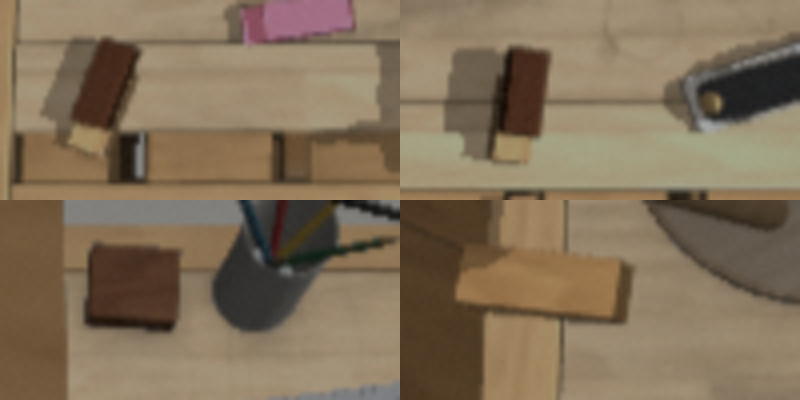

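View pics/c3.png

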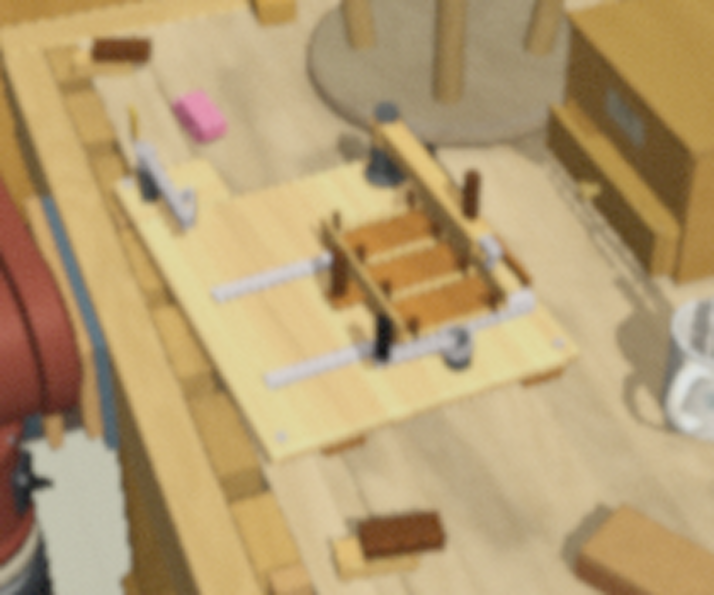

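```bash
cat > h.py <<'E'
import numpy as np, cv2
from station import *
from scipy.optimize import least_squares
CAL={n:get_calibration(n) for n in("top","side")}
def proj(n,X):
    c=CAL[n];X=np.atleast_2d(X);p=X@np.array(c["R"]).T+c["t"]
    return np.c_[c["fx"]*p[:,0]/p[:,2]+c["cx"],c["fy"]*p[:,1]/p[:,2]+c["cy"]]
def back(n,uv,z):
    c=CAL[n];R=np.array(c["R"]);d=R.T@np.array([(uv[0]-c["cx"])/c["fx"],(uv[1]-c["cy"])/c["fy"],1.]);o=-R.T@c["t"]
    return o+d*(z-o[2])/d[2]
def snap(n,f):
    im=get_image(n);cv2.imwrite(f"pics/{f}.png",im[:,:,::-1]);return im
E
python3 - <<'E'
from h import *
f=lambda u,v:np.array([235+u/5,155+v/4.6])
P=[f(117,93),f(648,50),f(703,492)]
M=np.array([[145,162.5],[145,-162.5],[-145,-162.5]])
W=[back("top",p,35)[:2] for p in P];print(W)
print(np.linalg.norm(W[0]-W[1]),np.linalg.norm(W[1]-W[2]))
def T(p,m,z):
    c,s=np.cos(p[2]),np.sin(p[2]);m=np.atleast_2d(m)
    return np.c_[p[0]+c*m[:,0]-s*m[:,1],p[1]+s*m[:,0]+c*m[:,1],np.full(len(m),z)]
r=least_squares(lambda p:(T(p,M,35)[:,:2]-W).ravel(),[500,0,0]);p=r.x;print(p,np.degrees(p[2]),r.fun)
print("knob",back("top",f(648,308),111),"carh",back("top",f(463,312),102),"strh",back("top",f(470,97),154),"tip trig",back("top",f(30,510),123))
def inv(w):
    d=np.array(w)[:2]-p[:2];c,s=np.cos(p[2]),np.sin(p[2]);return np.array([c*d[0]+s*d[1],-s*d[0]+c*d[1]])
for a,z in(((648,308),111),((463,312),102),((470,97),154),((617,200),70),((165,130),115)):print(a,inv(back("top",f(*a),z)))
for nm in("block1","striker_handle","carriage_handle","lever_knob","catch_trigger"):
  for cam in("top","side"):
    print(nm,cam,[(np.round(d["extent"],1),round(d["score"],2)) for d in spot_in(nm,cam)])
E
```

```text
[array([669.57580913,  74.50219676]), array([ 694.02848397, -243.42332171]), array([ 408.33379132, -266.00515554])]
318.8644988113781 286.58575788961747
[ 5.38343956e+02 -9.46302969e+01  7.59116808e-02] 4.3494189233809575 [ 1.02675587  3.89614636  1.22168904 -2.24236499 -2.24844492 -1.65378138]
knob [ 519.75863953 -222.46691401  111.        ] carh [ 519.32590088 -121.44426669  102.        ] strh [ 640.75735683 -122.53635557  154.        ] tip trig [404.36711159 116.8034227  123.        ]
(648, 308) [ -28.22676703 -126.05897142]
(463, 312) [-20.9968237  -25.29444167]
(470, 97) [100.00209809 -35.5926006 ]
(617, 200) [  43.30247624 -124.17802022]
(165, 130) [102.19047289 129.90395022]
block1 top [(array([208.6, 233.9,  27.5,  12.1]), 0.59), (array([160.7, 252.7,  15. ,  24.3]), 0.58)]
block1 side [(array([305.4, 324.4,  29.1,  23.5]), 0.68), (array([248.9, 200.4,  14.2,  13.9]), 0.55), (array([223. , 182.4,  22.4,  10.3]), 0.54)]
striker_handle top [(array([302.1, 184.6,  81.1,  12.9]), 0.71), (array([307.2, 219.3, 140.6, 109.2]), 0.62)]
striker_handle side [(array([317.2, 217.2,  38.2,  46.3]), 0.82)]
carriage_handle top []
carriage_handle side [(array([314.7, 245.1,  66.6,  49.3]), 0.88)]
lever_knob top [(array([304.8, 180.8,  79.4,  15.5]), 0.66), (array([160.4, 254.6,  16. ,  20.8]), 0.64), (array([361.9, 209.5,  16.2,  31. ]), 0.48)]
lever_knob side [(array([313.9, 267. ,  30.2,  11.8]), 0.63)]
catch_trigger top [(array([264.4, 262.9,  54.3,  15.2]), 0.75)]
catch_trigger side [(array([313.8, 265.5,  31.1,  17.7]), 0.5), (array([241.3, 218.1,  15. ,  24.9]), 0.45)]
```

```bash
cat >> h.py <<'E'
def TT(p,m):
    m=np.atleast_2d(m).astype(float);c,s=np.cos(p[2]),np.sin(p[2])
    return np.c_[p[0]+c*m[:,0]-s*m[:,1],p[1]+s*m[:,0]+c*m[:,1],m[:,2]]
E
python3 - <<'E'
from h import *
f=lambda u,v:np.array([235+u/5,155+v/4.6])
g=lambda u,v:np.array([190+u/3.4,165+v/3.4])
def model(q):
    car,lev,ox,oy=q[3:7]
    return [("top",f(117,93),(145+ox,162.5+oy,35)),("top",f(648,50),(145+ox,-162.5+oy,35)),("top",f(703,492),(-145+ox,-162.5+oy,35)),
    ("top",f(470,97),(60,-65,154)),("side",g(472,175),(60,-65,154)),
    ("top",f(463,312),(-147+car,-55,102)),("side",g(339,252),(-147+car,-55,102)),
    ("top",f(648,308),(-70*np.sin(lev),-159.5-70*np.cos(lev),111)),("side",g(383,318),(-70*np.sin(lev),-159.5-70*np.cos(lev),111)),
    ("side",g(272,460),(-145+ox,-162.5+oy,35)),("side",g(578,350),(145+ox,-162.5+oy,35)),
    ("top",f(165,130),(60,100,108)),("side",g(387,110),(60,100,108))]
def res(q):
    return np.concatenate([proj(n,TT(q,m))[0]-uv for n,uv,m in model(q)]+[[ (q[4]-1.68)*10]])
r=least_squares(res,[580,-60,.076,80,1.68,-41,-32],loss="soft_l1");print(r.x,np.degrees(r.x[2]));print(r.fun[:-1].reshape(-1,2).round(2))
E
```

```text
[ 5.78896039e+02 -6.33663678e+01  7.83645294e-02  8.40790665e+01
  1.62751020e+00 -4.29477068e+01 -2.97779016e+01] 4.489956796392553
[[-0.82 -0.21]
 [ 1.2  -0.56]
 [ 1.31  0.59]
 [ 0.32 -1.12]
 [-0.4  -1.71]
 [ 0.59 -0.42]
 [-0.78 -1.13]
 [ 0.5  -0.6 ]
 [-0.59 -1.01]
 [-1.22 -1.33]
 [ 0.44 -0.41]
 [ 0.69  0.27]
 [-0.7   0.52]]
```

```bash
cat >> h.py <<'E'
Q=np.array([578.9,-63.4,0.0784])
YD=np.degrees(Q[2])
def tp(x,y,z): return TT(Q,(x,y,z))[0]
def hand(a,z,r=165.):
    return tp(60-r*np.sin(a),100-r*np.cos(a),z)
E
python3 - <<'E'
from h import *
import station
print([n for n in dir(station) if not n.startswith('_')])
try: print(grasp_offset)
except Exception as e: print(e)
print(get_obs()["t"])
for a in(0,.5,1,1.4,1.6): 
    for z in (200,120): print(a,hand(a,z).round(1),np.round(solve_ik(hand(a,z),[180,0,YD-np.degrees(a)]),1))
im=cv2.imread("pics/top0.png").copy()
S=5;im=cv2.resize(im,None,fx=S,fy=S,interpolation=cv2.INTER_CUBIC)
for m,c in[((60,-65,154),(0,0,255)),((60,100,108),(0,255,0)),((-160,165,95),(255,0,0)),((-147+84,-55,102),(0,0,255)),((-70,-159.5,111),(0,0,255)),((0,-159.5,70),(0,255,0)),((-105,100,104),(255,255,0))]:
    u=proj("top",tp(*m))[0];cv2.drawMarker(im,tuple(int(round((x+.5)*S)) for x in u),c,0,20,1)
cv2.imwrite("pics/ov.png",im[155*S:275*S,235*S:385*S])
im=cv2.imread("pics/side0.png");im=cv2.resize(im,None,fx=S,fy=S,interpolation=cv2.INTER_CUBIC)
for m,c in[((60,-65,154),(0,0,255)),((60,100,108),(0,255,0)),((-160,165,95),(255,0,0)),((-147+84,-55,102),(0,0,255)),((-70,-159.5,111),(0,0,255)),((0,-159.5,70),(0,255,0)),((-105,100,104),(255,255,0))]:
    u=proj("side",tp(*m))[0];cv2.drawMarker(im,tuple(int(round((x+.5)*S)) for x in u),c,0,20,1)
cv2.imwrite("pics/ov2.png",im[180*S:300*S,220*S:375*S])
E
```

```text
['Unreachable', 'get_calibration', 'get_image', 'get_obs', 'goto', 'grasp_offset', 'grip', 'move_j', 'move_l', 'regions_of', 'sign_off', 'solve_ik', 'spot_in', 'wait']
18.700000000000003
0.6
0 [ 643.8 -123.5  200. ] [-17.   16.4  88.4  -0.   75.2 -21.5]
0 [ 643.8 -123.5  120. ] [-17.   20.7  91.9  -0.   67.4 -21.5]
0.5 [ 563.4 -109.6  200. ] [-18.    6.6  99.9  -0.   73.6   6.1]
0.5 [ 563.4 -109.6  120. ] [-18.   11.4 103.5  -0.   65.1   6.1]
1 [499.4 -58.8 200. ] [-14.7  -2.3 109.1  -0.   73.3  38.1]
1 [499.4 -58.8 120. ] [-14.7   2.9 113.   -0.   64.1  38.1]
1.4 [4.71e+02 3.00e-01 2.00e+02] [ -8.5  -6.5 113.   -0.   73.5  67.2]
1.4 [4.71e+02 3.00e-01 1.20e+02] [ -8.5  -1.1 117.1  -0.   64.   67.2]
1.6 [466.1  32.9 200. ] [ -4.6  -7.  113.4  -0.   73.6  82.6]
1.6 [466.1  32.9 120. ] [ -4.6  -1.6 117.6  -0.   64.   82.6]
```

View pics/ov.png

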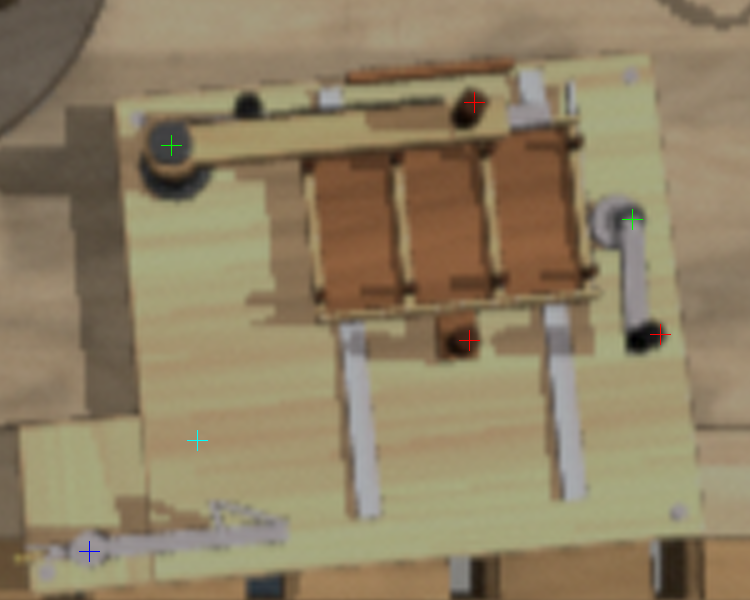

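View pics/ov2.png

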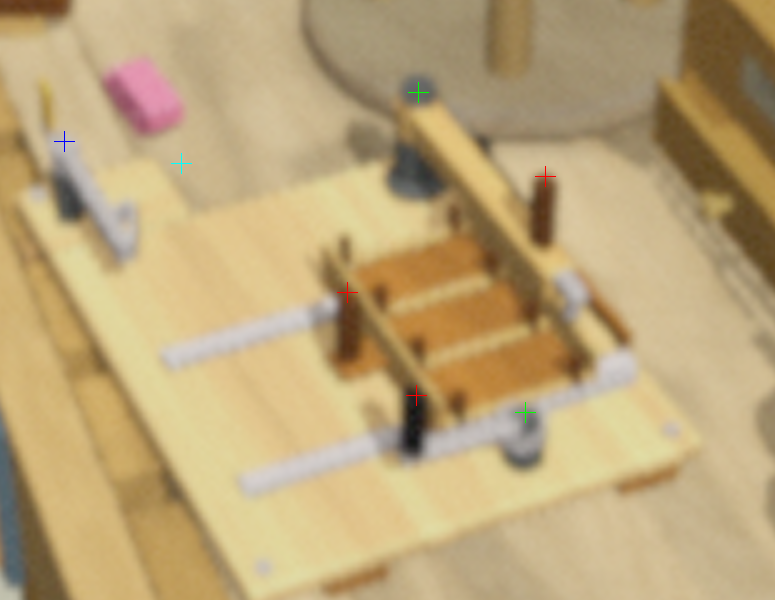

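```bash
python3 - <<'E'
from h import *
goto([450,-250,300],[180,0,YD-0])
goto(hand(0,220),[180,0,YD])
snap("top","t1");snap("side","s1")
o=get_obs();print(o["t"],o["tcp_pos"],hand(0,220))
E
```

```text
3.3917 [ 643.51273402 -125.21069847  221.42876313] [ 643.80647876 -123.50115652  220.        ]
```

View pics/s1.png

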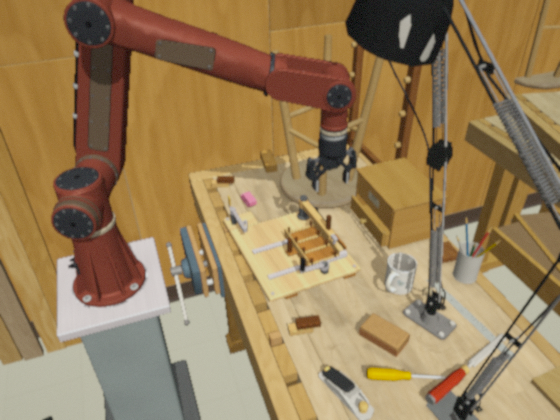

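View pics/t1.png

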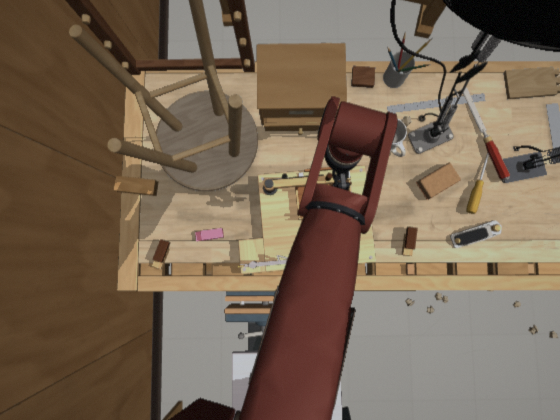

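```bash
python3 - <<'E'
from h import *
move_l(hand(0,118),speed=120)
o=get_obs();print(o["t"],o["tcp_pos"],hand(0,118),o["wrist_force"])
im=snap("side","s2");cv2.imwrite("pics/s2c.png",cv2.resize(im[150:300,240:400,::-1],None,fx=4,fy=4,interpolation=2))
grip(30,40);o=get_obs();print(o["t"],o["grip_width"],o["wrist_force"])
E
```

```text
4.3917 [ 644.72599515 -123.7645221   119.18649207] [ 643.80647876 -123.50115652  118.        ] [ 0.14503637 -0.73392136  1.14555247]
5.0167 30.170650352979266 [ 0.40592792 -0.19659035 -0.40016367]
```

View pics/s2c.png

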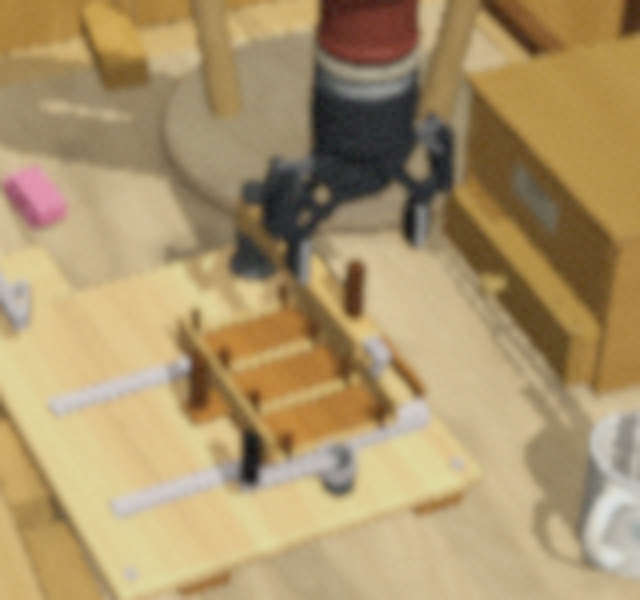

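```bash
python3 - <<'E'
from h import *
im=snap("side","s3");cv2.imwrite("pics/s3c.png",cv2.resize(im[190:240,290:360,::-1],None,fx=10,fy=10,interpolation=2))
im=snap("top","t3");cv2.imwrite("pics/t3c.png",cv2.resize(im[150:220,290:380,::-1],None,fx=8,fy=8,interpolation=2))
for z in(104,118,131,154): print(z,(proj("side",hand(0,z))[0]-[290,190])*10, (proj("side",hand(0,z))[0]-[240,150])*4)
E
```

```text
104 [376.87754619 380.52113305] [350.75101847 312.20845322]
118 [378.93424015 343.88649149] [351.57369606 297.5545966 ]
131 [380.86581746 309.48047698] [352.34632698 283.79219079]
154 [384.33572239 247.67316599] [353.73428896 259.06926639]
```

View pics/s3c.png

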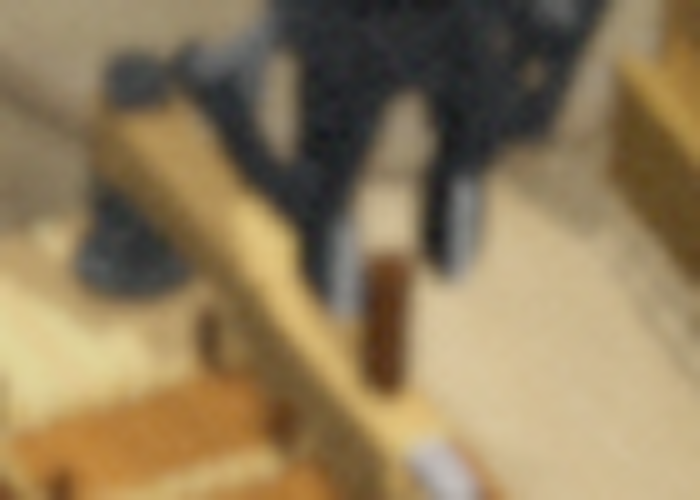

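View pics/t3c.png

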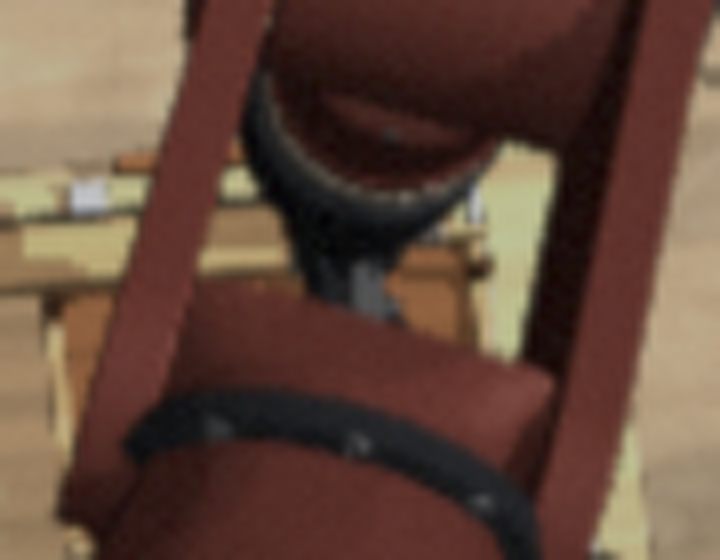

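```bash
python3 - <<'E'
from h import *
o=get_obs();print(o["tcp_pos"],o["ee_rot"],o["grip_width"])
for uv in((345,315),(455,275)):
    p=[290+uv[0]/10,190+uv[1]/10]
    for z in(119,124,132,140):print(z,back("side",p,z).round(1))
print("rod",[back("side",[290+39,190+25],154),back("side",[290+38.5,190+38.5],104)])
E
```

```text
[ 643.78398236 -123.49522434  117.93580813] [-1.79999024e+02  4.47223860e-03  4.49202174e+00] 30.156258747358816
119 [ 639.5 -108.4  119. ]
124 [ 636.7 -114.1  124. ]
132 [ 632.3 -123.3  132. ]
140 [ 628.  -132.4  140. ]
119 [ 678.2 -102.4  119. ]
124 [ 675.3 -108.2  124. ]
132 [ 670.6 -117.4  132. ]
140 [ 665.8 -126.6  140. ]
rod [array([ 644.88988691, -125.10767344,  154.        ]), array([ 645.19735271, -126.29331973,  104.        ])]
```

```bash
python3 - <<'E'
from h import *
grip(5,40);o=get_obs();print(o["t"],o["grip_width"],o["wrist_force"],o["tcp_pos"])
im=snap("side","s4");cv2.imwrite("pics/s4c.png",cv2.resize(im[180:250,280:370,::-1],None,fx=8,fy=8,interpolation=2))
E
```

```text
5.3917 13.402443244533664 [ 2.01413235  0.08044223 -1.87160039] [ 644.76400641 -123.47875152  118.21739166]
```

View pics/s4c.png

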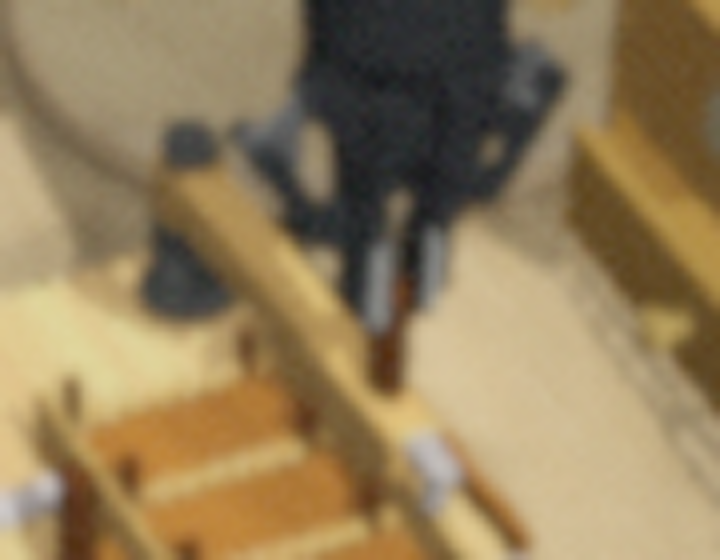

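```bash
python3 - <<'E'
from h import *
for r in(173,180,160):
    grip(30,40);move_l(hand(0,118,r),speed=60);grip(5,40);o=get_obs();print(r,o["t"],o["grip_width"],o["wrist_force"],o["moment"])
E
```

```text
173 6.325 13.859281318609234 [ 3.34948114 -1.08493507 -0.41799087] [-0.13845392 -0.57088318 -0.07748075]
180 7.2667 5.157299989906586 [ 1.67857387 -5.88479596 -1.35039677] [-1.05953874 -0.30792439 -0.01081311]
160 8.4 14.149946065991397 [ 2.99787134  1.37622861 -0.25418128] [ 0.19658392 -0.50759121  0.07636173]
```

```bash
cat >> h.py <<'E'
def drag(a,r=166,z=118,speed=120):
    move_l(hand(a,z,r),[180,0,YD-np.degrees(a)],speed=speed)
    o=get_obs();t=Q[2]-np.pi/2-a; er=np.array([np.cos(t),np.sin(t)]);et=np.array([er[1],-er[0]])
    d=o["tcp_pos"][:2]-tp(60,100,0)[:2];c,s=np.cos(Q[2]),np.sin(Q[2]);dx,dy=c*d[0]+s*d[1],-s*d[0]+c*d[1]
    print(round(a,3),"t",round(o["t"],2),"w",round(o["grip_width"],1),"Fr,Ft",(o["wrist_force"][:2]@er).round(1),(o["wrist_force"][:2]@et).round(1),"Fz",o["wrist_force"][2].round(1),"Mz",o["moment"][2].round(2),"aact",np.arctan2(-dx,-dy).round(3),np.hypot(dx,dy).round(1))
    return o
E
python3 - <<'E'
from h import *
grip(30,40);move_l(hand(0,118,166),speed=60);grip(5,80);o=get_obs();print(o["grip_width"],o["wrist_force"],o["moment"])
for a in np.arange(.1,.65,.1): drag(a)
E
```

```text
11.603504017130568 [ 2.89848336 -1.0591031  -0.98276125] [-0.0885088  -0.47640244 -0.02857225]
0.1 t 9.56 w 12.1 Fr,Ft 1.7 -3.6 Fz -0.5 Mz 0.04 aact 0.096 166.1
0.2 t 9.85 w 11.8 Fr,Ft 0.9 -4.2 Fz -0.1 Mz 0.11 aact 0.195 166.0
0.3 t 10.14 w 12.1 Fr,Ft -0.7 -4.0 Fz 0.6 Mz 0.08 aact 0.294 165.9
0.4 t 10.43 w 11.8 Fr,Ft -0.6 -3.0 Fz -0.3 Mz 0.05 aact 0.393 165.8
0.5 t 10.72 w 11.3 Fr,Ft -1.5 -4.8 Fz 0.4 Mz 0.06 aact 0.494 165.7
0.6 t 11.02 w 11.7 Fr,Ft -2.7 -4.4 Fz 0.3 Mz 0.07 aact 0.593 165.6
```

```bash
python3 - <<'E'
from h import *
for a in np.arange(.7,1.45,.1): drag(a)
for a in (1.45,1.5,1.54,1.57,1.6,1.62,1.64): drag(a,speed=50)
snap("top","t5");im=snap("side","s5");cv2.imwrite("pics/s5c.png",cv2.resize(im[170:270,210:330,::-1],None,fx=6,fy=6,interpolation=2))
E
```

```text
0.7 t 11.31 w 11.7 Fr,Ft -3.4 -4.9 Fz -0.0 Mz 0.04 aact 0.692 165.5
0.8 t 11.6 w 11.7 Fr,Ft -4.1 -3.6 Fz 0.3 Mz 0.05 aact 0.791 165.4
0.9 t 11.89 w 12.0 Fr,Ft -4.6 -4.2 Fz -0.7 Mz 0.05 aact 0.89 165.3
1.0 t 12.18 w 11.9 Fr,Ft -4.4 -5.5 Fz -0.5 Mz 0.13 aact 0.989 165.2
1.1 t 12.47 w 12.2 Fr,Ft -5.0 -5.0 Fz -0.9 Mz 0.13 aact 1.088 165.2
1.2 t 12.77 w 12.0 Fr,Ft -4.7 -6.0 Fz -0.7 Mz 0.06 aact 1.186 165.1
1.3 t 13.06 w 11.9 Fr,Ft -4.8 -6.3 Fz -1.1 Mz 0.12 aact 1.286 165.1
1.4 t 13.35 w 12.0 Fr,Ft -3.0 -6.1 Fz -0.8 Mz 0.15 aact 1.385 165.1
1.45 t 13.67 w 11.5 Fr,Ft -4.4 -7.5 Fz -1.4 Mz 0.12 aact 1.432 165.1
1.5 t 13.98 w 11.7 Fr,Ft -4.3 -5.7 Fz -0.1 Mz 0.19 aact 1.482 165.0
1.54 t 14.27 w 11.9 Fr,Ft -3.6 -7.1 Fz 0.2 Mz 0.05 aact 1.522 165.0
1.57 t 14.52 w 11.5 Fr,Ft -3.6 -6.3 Fz -0.2 Mz 0.11 aact 1.552 165.0
1.6 t 14.77 w 11.8 Fr,Ft -3.4 -5.8 Fz -0.5 Mz 0.16 aact 1.581 165.1
1.62 t 15.02 w 12.1 Fr,Ft -3.3 -6.8 Fz 1.1 Mz 0.09 aact 1.601 165.1
1.64 t 15.27 w 11.8 Fr,Ft -2.5 -6.6 Fz 1.3 Mz 0.1 aact 1.621 165.1
```

View pics/s5c.png

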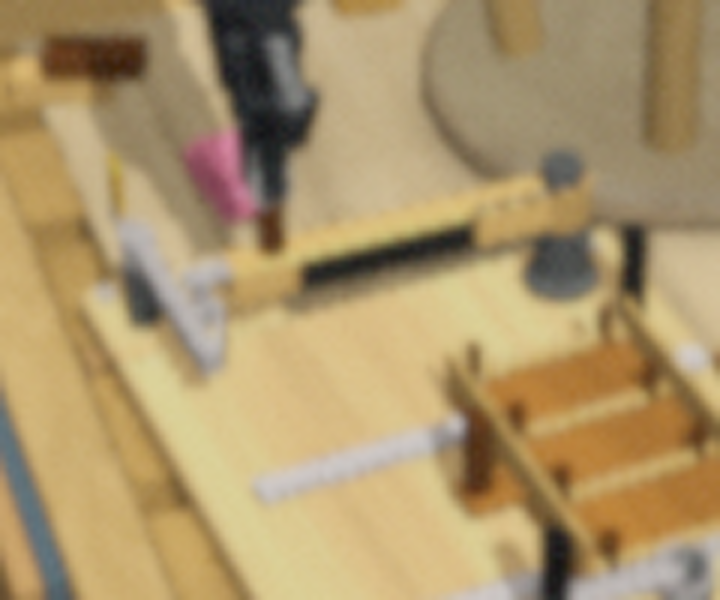

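```bash
python3 - <<'E'
from h import *
for a in (1.66,1.68,1.66,1.64,1.62,1.61,1.6,1.59,1.58): 
    o=drag(a,speed=30)
im=snap("side","s6");cv2.imwrite("pics/s6c.png",cv2.resize(im[170:270,210:330,::-1],None,fx=6,fy=6,interpolation=2))
E
```

```text
1.66 t 15.62 w 11.7 Fr,Ft -2.9 -6.0 Fz 0.6 Mz 0.11 aact 1.64 165.0
1.68 t 15.88 w 11.9 Fr,Ft -2.6 -6.4 Fz 0.9 Mz 0.12 aact 1.66 165.1
1.66 t 16.14 w 11.7 Fr,Ft -3.1 -6.5 Fz 1.0 Mz 0.15 aact 1.639 165.1
1.64 t 16.4 w 11.8 Fr,Ft -4.0 -7.6 Fz 0.5 Mz 0.1 aact 1.619 165.0
1.62 t 16.66 w 11.9 Fr,Ft -4.1 -6.9 Fz 0.3 Mz 0.18 aact 1.599 165.1
1.61 t 16.91 w 12.1 Fr,Ft -3.2 -5.6 Fz 1.2 Mz 0.12 aact 1.59 165.1
1.6 t 17.16 w 11.9 Fr,Ft -4.4 -6.1 Fz 0.9 Mz 0.12 aact 1.58 165.0
1.59 t 17.41 w 12.0 Fr,Ft -4.6 -3.7 Fz 0.9 Mz 0.14 aact 1.578 165.1
1.58 t 17.66 w 11.8 Fr,Ft -4.5 -0.6 Fz 1.3 Mz -0.01 aact 1.577 165.1
```

View pics/s6c.png

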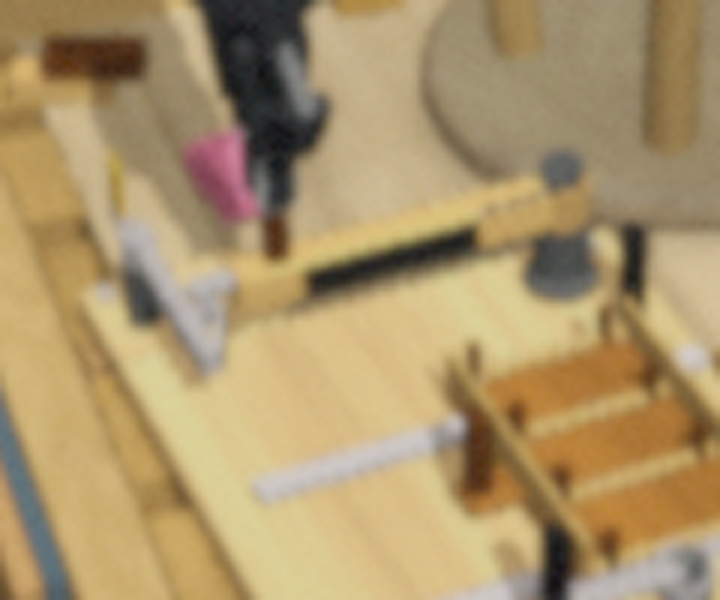

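```bash
python3 - <<'E'
from h import *
a=1.577
grip(28,40);wait(.2)
o=get_obs();print(o["t"],o["grip_width"],o["wrist_force"],o["tcp_pos"],hand(a,118))
p=o["tcp_pos"].copy();p[2]=200;move_l(p,speed=120)
wait(.3)
im=snap("side","s7");cv2.imwrite("pics/s7c.png",cv2.resize(im[170:270,210:330,::-1],None,fx=6,fy=6,interpolation=2))
E
```

```text
18.2083 28.190123529245405 [ 0.23193889 -0.56511733  0.59292217] [464.63081981  29.60092849 117.63671558] [466.31355546  29.08996386 118.        ]
```

View pics/s7c.png

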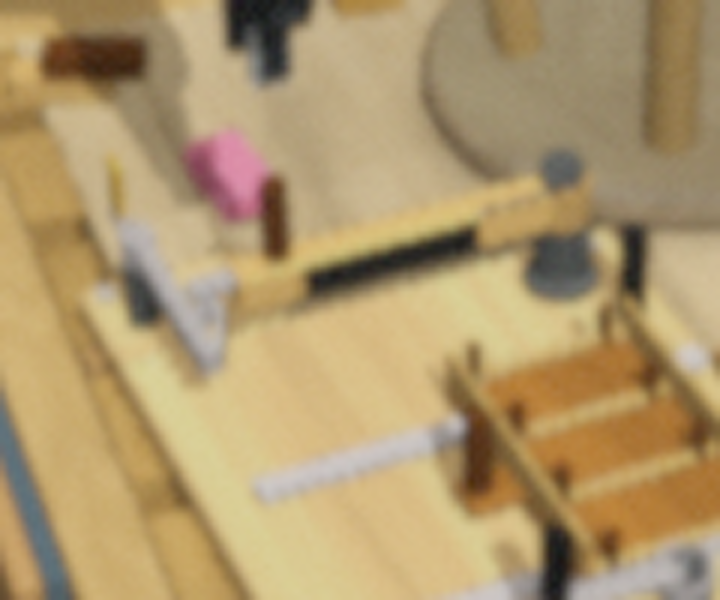

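```bash
cat >> h.py <<'E'
def knob(a,z,r=70.): return tp(-r*np.sin(a),-159.5-r*np.cos(a),z)
def lev(a,r=70.,z=82,speed=80):
    move_l(knob(a,z,r),[180,0,YD-np.degrees(a)],speed=speed)
    o=get_obs();print("lev",round(a,2),round(o["t"],1),"w",round(o["grip_width"],1),o["wrist_force"].round(1),o["moment"].round(2),o["tcp_pos"].round(1))
E
python3 - <<'E'
from h import *
a=1.66
grip(45,40)
goto(knob(a,200),[180,0,YD-np.degrees(a)])
im=snap("side","s8");cv2.imwrite("pics/s8c.png",cv2.resize(im[170:300,220:370,::-1],None,fx=5,fy=4.6,interpolation=2))
print(knob(1.68,111),knob(1.6,111),back("top",np.array([235+648/5,155+308/4.6]),111))
lev(a,z=110);lev(a)
im=snap("side","s9");cv2.imwrite("pics/s9c.png",cv2.resize(im[190:300,260:370,::-1],None,fx=5,fy=5,interpolation=2))
E
```

```text
[ 521.42520138 -220.25414673  111.        ] [ 521.47668635 -225.85241678  111.        ] [ 519.75863953 -222.46691401  111.        ]
lev 1.66 22.0 w 45.1 [-0.2 -1.   0.2] [-0.07 -0.    0.03] [ 522.  -222.   110.8]
lev 1.66 22.5 w 45.0 [-0.9  0.1 -0. ] [-0.03 -0.03 -0.01] [ 520.7 -221.2   80.9]
```

View pics/s9c.png

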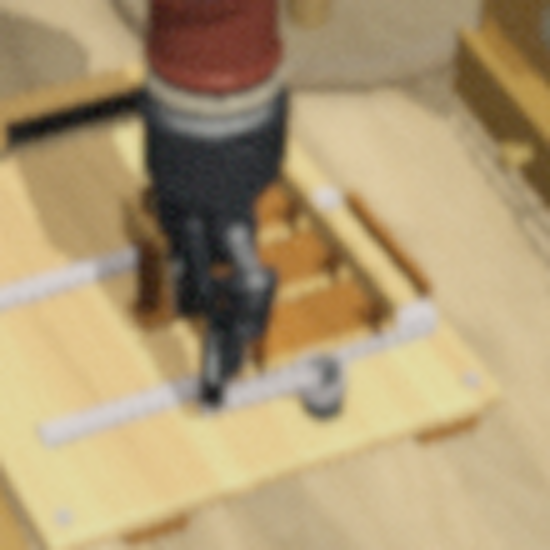

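Gripper straddles the knob (side crop ~(215,370)). Grip and swing out.

```bash
python3 - <<'E'
from h import *
grip(5,50);o=get_obs();print(o["grip_width"],o["wrist_force"])
for a in np.arange(1.56,.05,-.15): lev(a)
lev(.1)
snap("top","t9")
im=snap("side","s10");cv2.imwrite("pics/s10c.png",cv2.resize(im[190:300,260:370,::-1],None,fx=5,fy=5,interpolation=2))
E
```

```text
11.943697784480065 [-1.1666979  -0.1445044   3.18425909]
lev 1.56 23.3 w 11.5 [-1.4 -2.3  3.1] [-0.26  0.21  0.01] [ 522.1 -229.3   82.7]
lev 1.41 23.6 w 11.8 [-1.7 -1.3  5.6] [-0.35  0.22 -0.06] [ 523.9 -239.7   82.7]
lev 1.26 23.9 w 11.3 [-1.  -2.1  5.7] [-0.32  0.17 -0.  ] [ 527.2 -249.5   82.7]
lev 1.11 24.2 w 11.4 [-0.3 -3.3  5.3] [-0.36  0.08  0.01] [ 532.  -258.8   82.7]
lev 0.96 24.5 w 11.4 [ 0.2 -2.5  5.7] [-0.4   0.02  0.04] [ 538.1 -267.4   82.7]
lev 0.81 24.8 w 11.7 [ 0.5 -2.3  5.8] [-0.38  0.08 -0.03] [ 545.3 -274.8   82.7]
lev 0.66 25.1 w 11.4 [-0.2 -2.1  5.7] [-0.41  0.   -0.  ] [ 553.6 -281.2   82.7]
lev 0.51 25.4 w 11.7 [-0.5 -2.8  6.5] [-0.44 -0.08  0.02] [ 562.8 -286.2   82.7]
lev 0.36 25.7 w 11.7 [ 0.9 -2.9  6.7] [-0.37 -0.09 -0.05] [ 572.6 -289.9   82.7]
lev 0.21 26.0 w 11.5 [ 0.6 -2.6  6.4] [-0.44 -0.1  -0.01] [ 582.9 -292.    82.7]
lev 0.06 26.3 w 11.7 [ 1.6 -2.8  5.5] [-0.46 -0.18 -0.01] [ 593.4 -292.6   82.7]
lev 0.1 26.5 w 11.9 [ 0.8 -2.5  6.2] [-0.43 -0.16 -0.08] [ 590.2 -292.6   82.7]
```

View pics/s10c.png

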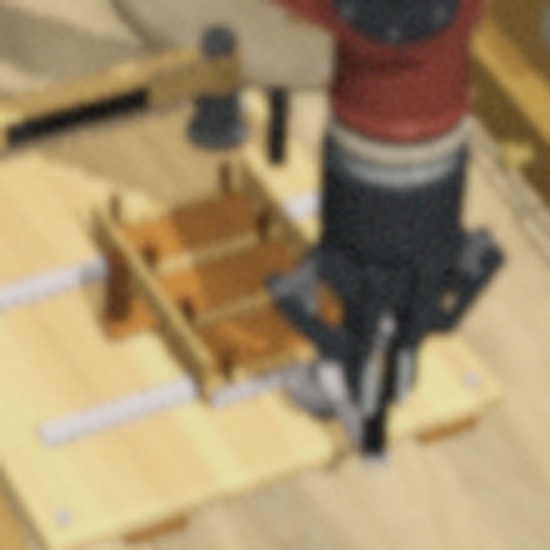

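```bash
python3 - <<'E'
from h import *
grip(40,40);o=get_obs();p=o["tcp_pos"].copy();p[2]=200;move_l(p,speed=150)
goto(tp(-200,-150,250),[180,0,YD-90])
im=snap("top","t11");cv2.imwrite("pics/t11c.png",cv2.resize(im[155:275,235:385,::-1],None,fx=5,fy=5,interpolation=2))
im=snap("side","s11");cv2.imwrite("pics/s11c.png",cv2.resize(im[190:300,240:370,::-1],None,fx=5,fy=5,interpolation=2))
E
```

```text
(no output)
```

View pics/t11c.png

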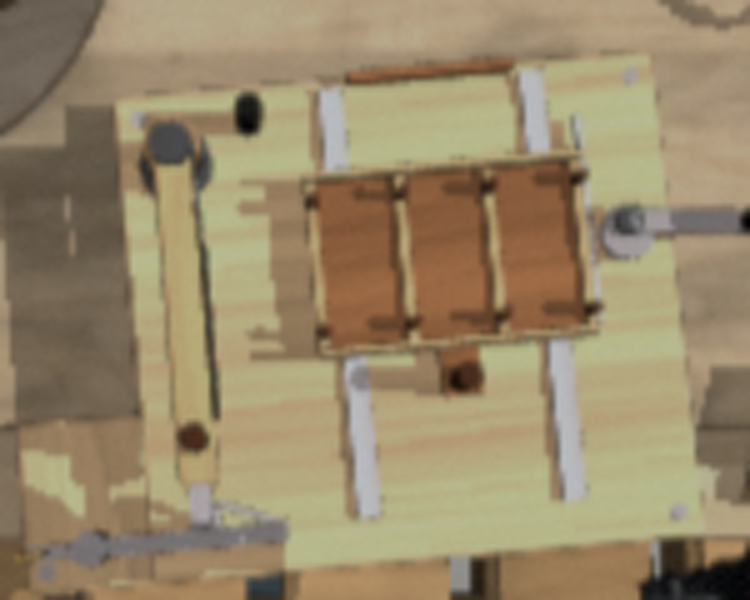

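View pics/s11c.png

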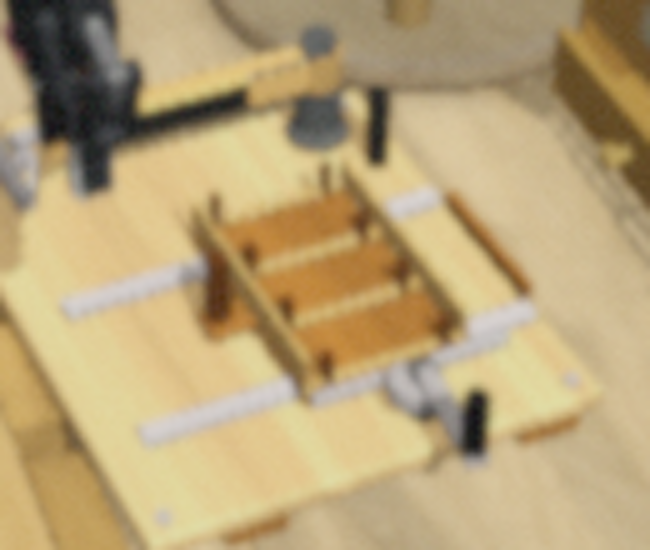

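```bash
cat >> h.py <<'E'
def inv(w):
    d=np.array(w)[:2]-Q[:2];c,s=np.cos(Q[2]),np.sin(Q[2]);return np.array([c*d[0]+s*d[1],-s*d[0]+c*d[1]])
E
python3 - <<'E'
from h import *
print(inv(back("top",(235+465/5-.5,155+373/5-.5),102)),inv(back("side",(240+217/5-.5,190+252/5-.5),102)))
print(solve_ik(tp(-147,-55,78),[180,0,YD-90]), solve_ik(tp(-30,-55,78),[180,0,YD-90]))
E
```

```text
[-81.26753491 -51.148114  ] [-82.4229748  -55.27867174]
[-2.53877725e+01  6.49672470e-01  1.20595093e+02 -2.54444375e-14
  5.87552348e+01  6.01202383e+01] [-1.93948747e+01  1.36689838e+01  1.05939702e+02 -2.54444375e-14
  6.03913138e+01  6.61131362e+01]
```

```bash
python3 - <<'E'
from h import *
A=[180,0,YD-90]
goto(tp(-85,-54,180),A)
move_l(tp(-85,-54,74),speed=150)
o=get_obs();print(o["t"],o["wrist_force"]);
grip(5,50);o=get_obs();print(o["grip_width"],o["wrist_force"],inv(o["tcp_pos"]))
for x in(-110,-135,-145,-150,-153,-156):
    move_l(tp(x,-54.5,74),speed=70);o=get_obs();print(x,o["t"],inv(o["tcp_pos"]),o["wrist_force"].round(1),o["grip_width"])
    if np.hypot(*o["wrist_force"][:2])>9: break
wait(.3)
im=snap("top","t12");
grip(40,40);o=get_obs();p=o["tcp_pos"].copy();p[2]=200;move_l(p,speed=150)
im=snap("side","s12");cv2.imwrite("pics/s12c.png",cv2.resize(im[190:300,240:370,::-1],None,fx=5,fy=5,interpolation=2))
E
```

```text
30.8083 [ 0.00593837 -0.21916039  0.50040599]
10.581198255280391 [-1.42428352 -0.38695267  5.38877402] [-83.79805706 -54.67231075]
-110 31.7333 [-110.29178319  -54.6502445 ] [-0.6  1.7  9.7] 10.531481719653407
-135 32.2417 [-135.26901429  -54.58850454] [-2.1  1.2  9.9] 10.318556626190862
-145 32.5333 [-145.25897731  -54.61414261] [-1.9  1.5  9.5] 10.495777803738006
-150 32.7833 [-148.25729899  -54.60613302] [2.9 3.2 6.2] 10.344452991775196
-153 33.0333 [-148.25582617  -54.6554762 ] [10.6  3.5 -0.3] 10.431437947614988
```

View pics/s12c.png

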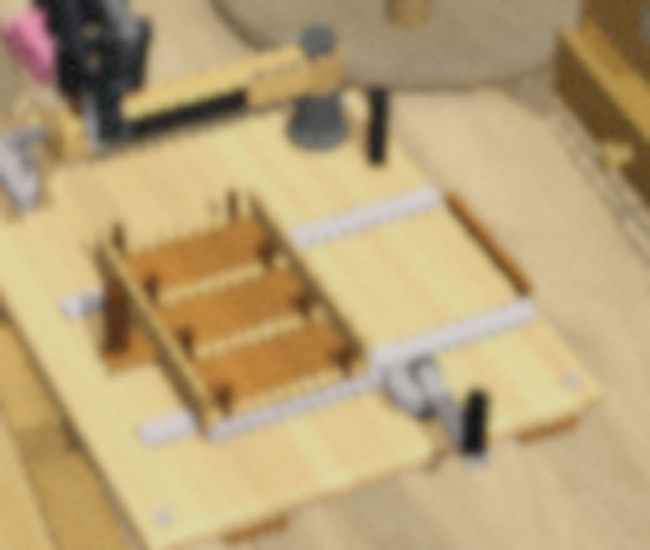

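```bash
python3 - <<'E'
from h import *
goto(tp(-120,-60,300),[180,0,YD-90])
im=snap("top","t13");im2=snap("side","s13")
for cam in("top","side"):
    for d in regions_of("block1",cam): print(cam,np.round(d["extent"],1),round(d["score"],2),d["region"].sum())
hsv=cv2.cvtColor(im,cv2.COLOR_RGB2HSV)
for (c,r) in((163,247),(410,236),(364,77)): print(im[r-1:r+2,c-1:c+2].mean((0,1)).round())
a=[im[235:275,140:180,::-1],im[220:260,390:430,::-1]]
cv2.imwrite("pics/b.png",np.hstack([cv2.resize(x,(400,400),interpolation=2) for x in a]))
print(get_obs()["t"])
E
```

```text
top [160.4 254.5  16.3  29.3] 0.77 340
side [296.4 311.   30.7  18.7] 0.65 450
side [223.9 181.5  25.1  12. ] 0.62 245
side [291.8 249.4 141.1 105.5] 0.24 8537
[53. 32. 21.]
[69. 35. 31.]
[85. 59. 41.]
35.5167
```

View pics/b.png

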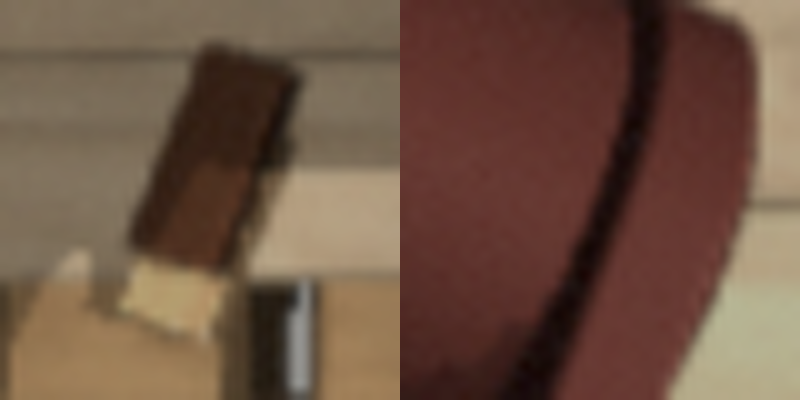

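View pics/t13.png

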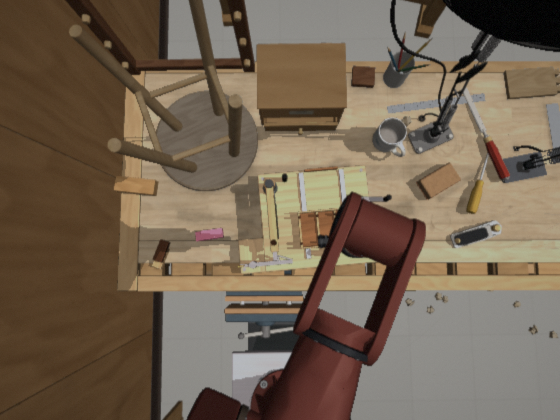

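View pics/s13.png

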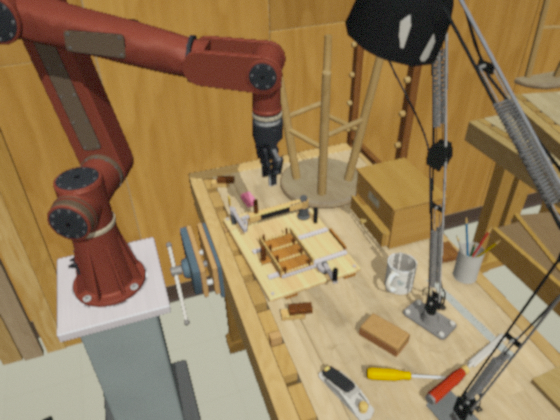

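```bash
cat >> h.py <<'E'
# block frame: dark top strip and pale bottom; s=+1: pale exposed at -x end => dark x in [-22,42]
PTS=dict(df=(42,14,36),dfr=(42,-14,36),dn=(-22,14,36),dnr=(-22,-14,36),pn=(-42,14,18),pnr=(-42,-14,18))
def fitblock(obs,x0):
    # obs: list (cam,key,(u,v)) ; pose x,y,yaw with +x of block pointing from pale end to dark end
    def r(q): return np.concatenate([proj(n,TT(q,PTS[k]))[0]-uv for n,k,uv in obs])
    s=least_squares(r,x0,loss="soft_l1",x_scale=[10,10,.1]);return s.x,s.fun
def overlay(im,cam,q,box,S,f):
    u0,v0,u1,v1=box;c=cv2.resize(im[v0:v1,u0:u1,::-1],None,fx=S,fy=S,interpolation=2)
    bx=lambda x0,x1,z0,z1:[(x,y,z) for x in(x0,x1) for y in(-14,14) for z in(z0,z1)]
    for b,col in((bx(-22,42,18,36),(0,255,255)),(bx(-42,22,0,18),(0,255,0))):
        p=proj(cam,TT(q,b))
        for i in range(8):
            for j in range(i):
                if sum(np.array(b[i])!=np.array(b[j]))==1:
                    cv2.line(c,*[tuple(int(round((v+.5-o)*S)) for v,o in zip(p[k],(u0,v0))) for k in(i,j)],col,1)
    cv2.imwrite(f,c)
E
python3 - <<'E'
from h import *
g=lambda u,v:np.array([140+u/10-.5,235+v/10-.5])
obs=[("top","df",g(205,45)),("top","dfr",g(298,72)),("top","dn",g(132,243)),("top","dnr",g(238,268)),("top","pn",g(122,308)),("top","pnr",g(207,338))]
c=back("top",(160,252),25);print(c)
q,f=fitblock(obs,[c[0],c[1],-.3]);print(q,np.degrees(q[2]),f.round(2))
np.save("left.npy",q)
t=cv2.imread("pics/t13.png")[:,:,::-1];s=cv2.imread("pics/s13.png")[:,:,::-1]
overlay(t,"top",q,(140,235,180,275),10,"pics/lo.png")
overlay(s,"side",q,(205,165,245,205),10,"pics/lo2.png")
cv2.imwrite("pics/lo.png",np.hstack([cv2.imread("pics/lo.png"),cv2.imread("pics/lo2.png")]))
E
```

```text
[445.18389147 366.64949973  25.        ]
[ 4.41080741e+02  3.64153581e+02 -3.49447053e-01] -20.021841299637355 [ 0.37 -0.79 -0.02 -0.33 -0.27  0.14 -1.91  0.84  0.31 -0.01  0.64  0.15]
```

View pics/lo.png

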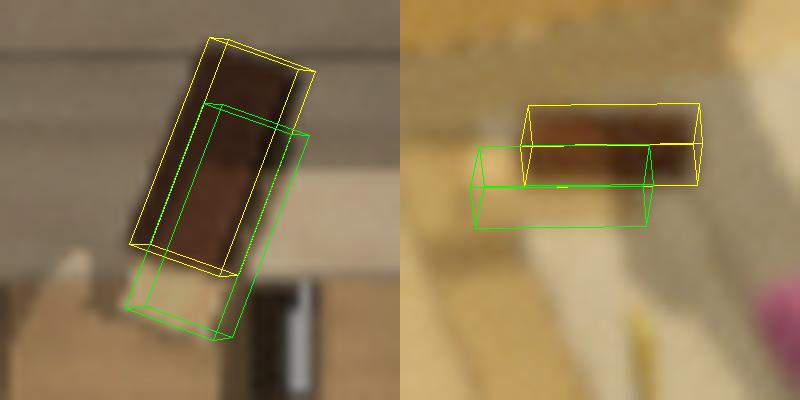

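```bash
cat >> h.py <<'E'
from scipy.optimize import minimize
DK=[(x,y,z) for x in(-22,42) for y in(-14,14) for z in(18,36)]
def maskfit(items,q0,S=6):
    # items: (cam, gray box image float in 0..1 'darkness', (u0,v0))
    def cost(q):
        e=0
        for cam,W,(u0,v0) in items:
            h,w=W.shape;p=(proj(cam,TT(q,DK))-[u0,v0]+.5)*S
            m=np.zeros((h*S,w*S),np.float32);cv2.fillConvexPoly(m,cv2.convexHull(p.astype(np.float32)).astype(np.int32),1.)
            m=cv2.GaussianBlur(cv2.resize(m,(w,h),interpolation=cv2.INTER_AREA),(0,0),.6)
            e+=((m-W)**2).sum()
        return e
    best=None
    for dy in(-.15,0,.15):
        s=minimize(cost,np.array(q0)+[0,0,dy],method="Nelder-Mead",options=dict(initial_simplex=np.array(q0)+[0,0,dy]+np.array([[0,0,0],[6,0,0],[0,6,0],[0,0,.1]]),maxiter=250))
        if best is None or s.fun<best.fun:best=s
    return best.x,best.fun
def darkness(im,box,lo,hi):
    u0,v0,u1,v1=box;g=im[v0:v1,u0:u1].astype(float).mean(2);return np.clip((hi-g)/(hi-lo),0,1).astype(np.float32)
E
python3 - <<'E'
from h import *
t=cv2.imread("pics/t13.png")[:,:,::-1];s=cv2.imread("pics/s13.png")[:,:,::-1]
bt=(148,236,174,264);bs=(213,172,240,192)
it=[("top",darkness(t,bt,45,85),bt[:2]),("side",darkness(s,bs,65,115),bs[:2])]
cv2.imwrite("pics/d.png",np.hstack([cv2.resize(i[1]*255,(300,300),interpolation=0) for i in it]))
q0=np.load("left.npy")
for sel in(it,it[:1],it[1:]): print(maskfit(sel,q0))
q,_=maskfit(it,q0);np.save("left.npy",q);print(np.degrees(q[2]))
overlay(t,"top",q,(140,235,180,275),10,"pics/lo.png")
overlay(s,"side",q,(205,165,245,205),10,"pics/lo2.png")
cv2.imwrite("pics/lo3.png",np.hstack([cv2.imread("pics/lo.png"),cv2.imread("pics/lo2.png")]))
E
```

```text
(array([ 4.40741559e+02,  3.65505731e+02, -3.70488105e-01]), np.float64(24.834049224853516))
(array([ 4.41173680e+02,  3.65261845e+02, -3.46149035e-01]), np.float64(12.019444465637207))
(array([ 4.39988534e+02,  3.64145222e+02, -4.31942338e-01]), np.float64(11.134350776672363))
-21.227404769405954[ WARN:0@0.823] global loadsave.cpp:1063 imwrite_ Unsupported depth image for selected encoder is fallbacked to CV_8U.
```

View pics/lo3.png

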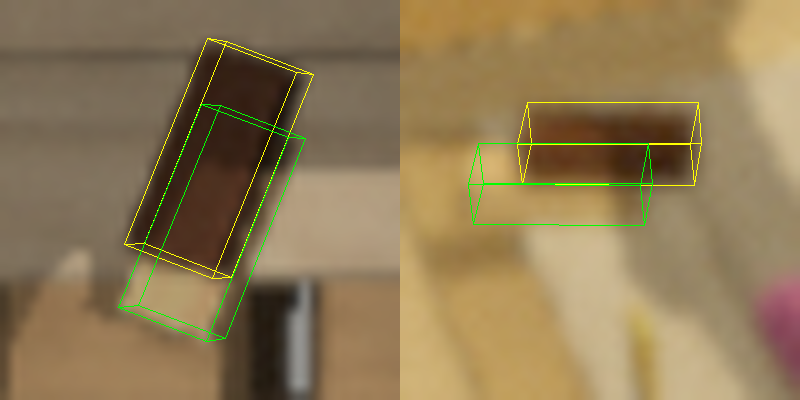

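View pics/d.png

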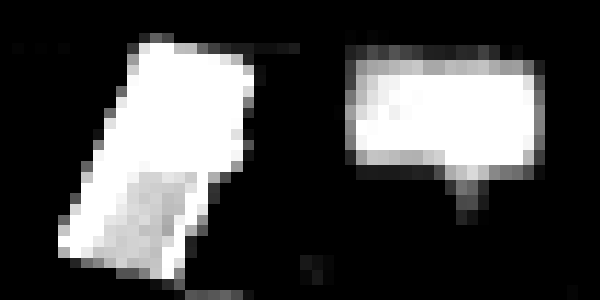

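```bash
python3 - <<'E'
from h import *
from scipy.optimize import least_squares
for uv in ((115,145),(190,165),(75,32),(235,98)):
  for uvs in ((278,55),(326,40),(378,45),(296,165)):
    s=least_squares(lambda X:np.r_[proj("top",X)[0]-uv,proj("side",X)[0]-uvs],[600,300,200]);print(uv,uvs,s.x.round(),s.cost.round(1))
for p,y in(((441,365,250),69.5),((441,365,10),69.5)):
    print(np.round(solve_ik(p,[180,0,y]),1))
print(np.round(solve_ik(tp(-75,-3,62),[180,0,YD+90]),1))
print(np.round(solve_ik(tp(-75,-3,260),[180,0,YD+90]),1))
E
```

```text
(115, 145) (278, 55) [641. 310. 482.] 2.4
(115, 145) (326, 40) [673. 290. 505.] 1033.7
(115, 145) (378, 45) [740. 307. 440.] 3873.4
(115, 145) (296, 165) [ 811.  571. -115.] 0.1
(190, 165) (278, 55) [588. 156. 539.] 2.6
(190, 165) (326, 40) [619. 142. 559.] 1027.1
(190, 165) (378, 45) [675. 143. 506.] 3837.5
(190, 165) (296, 165) [692. 266.  88.] 0.2
(75, 32) (278, 55) [826. 412. 466.] 1089.7
(75, 32) (326, 40) [860. 396. 479.] 3.7
(75, 32) (378, 45) [957. 433. 392.] 730.1
(75, 32) (296, 165) [1173.  842. -272.] 1743.1
(235, 98) (278, 55) [657.  84. 579.] 678.1
(235, 98) (326, 40) [688.  72. 590.] 21.5
(235, 98) (378, 45) [747.  69. 536.] 1119.8
(235, 98) (296, 165) [776. 147. 176.] 1090.8
[ 32.6   4.2  97.   -0.   78.8 -36.9]
[ 32.6  20.2 106.4  -0.   53.4 -36.9]
[ -16.1    8.6  114.     0.    57.3 -110.5]
[ -16.1   -4.2  104.4    0.    79.9 -110.5]
```

```bash
python3 - <<'E'
from h import *
q=np.load("left.npy");q[:2]=441,365.2;q[2]=np.radians(-20.8)
grip(60,40)
goto([q[0],q[1],250],[180,0,np.degrees(q[2])+90])
im=snap("top","t14");im2=snap("side","s14");print(get_obs()["t"])
a=[im[220:260,380:420,::-1],im2[165:205,205:245,::-1],im2[295:335,280:320,::-1]]
cv2.imwrite("pics/b14.png",np.hstack([cv2.resize(x,(260,260),interpolation=2) for x in a]))
E
```

```text
37.7667
```

View pics/b14.png

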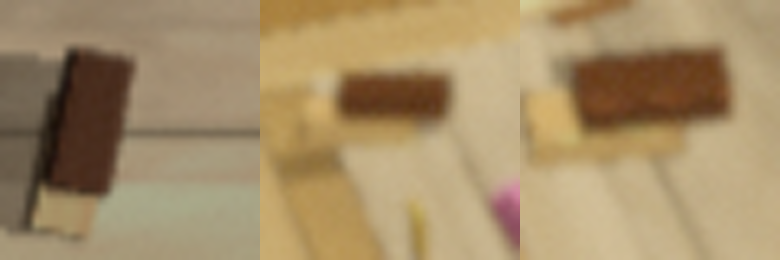

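View pics/t14.png

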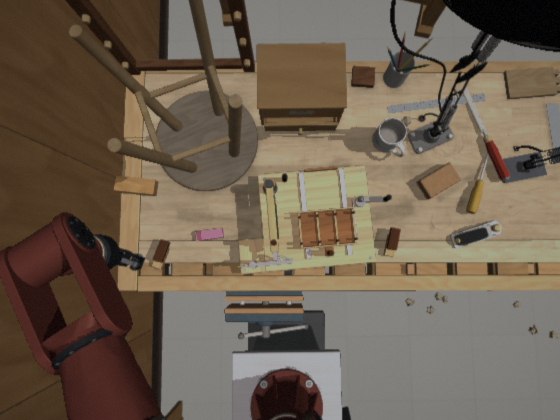

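```bash
python3 - <<'E'
from h import *
o=get_obs();print(o["tcp_pos"],o["joint_pos"].round(1))
for z in(0,36,250,300,350):print(z,proj("top",[441,365.2,z])[0].round(1),proj("side",[441,365.2,z])[0].round(1))
E
```

```text
[441.64901458 364.44468691 250.24284635] [ 32.5   4.2  97.   -0.   78.8 -36.6]
0 [163.1 253.4] [223.5 184.9]
36 [159.3 253.4] [222.7 176.8]
250 [130.8 253.3] [217.3 124.6]
300 [122.1 253.2] [215.9 111.2]
350 [112.5 253.1] [214.4  97.3]
```

View pics/s14.png

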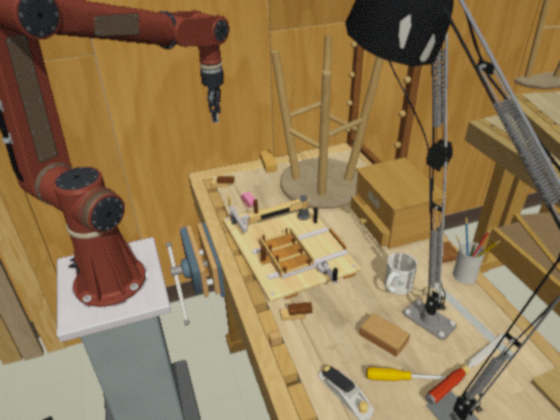

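```bash
python3 - <<'E'
from h import *
q=np.load("left.npy");q[:2]=441,365.2
move_l([q[0],q[1],60],speed=200)
move_l([q[0],q[1],12],speed=80)
o=get_obs();print(o["t"],o["wrist_force"],o["tcp_pos"])
grip(15,30);o=get_obs();print(o["t"],o["grip_width"],o["wrist_force"],o["tcp_pos"],o["moment"])
move_l([q[0],q[1],100],speed=100)
im2=snap("side","s15");cv2.imwrite("pics/s15c.png",cv2.resize(im2[110:210,180:270,::-1],None,fx=6,fy=6,interpolation=2))
o=get_obs();print(o["t"],o["grip_width"],o["wrist_force"],o["moment"])
E
```

```text
39.6167 [-0.52265167  0.31508577  0.19068383] [441.03380176 365.27093611  11.81691345]
40.1167 15.152941047678988 [ 0.12286119 -0.42707975  1.91973324] [441.23119951 365.30031811  12.43761851] [-0.04271248  0.02776706  0.05488287]
41.2 14.681748745082295 [ 0.59049425 -0.07940901 -0.70082039] [0.01544094 0.01569791 0.01233232]
```

View pics/s15c.png

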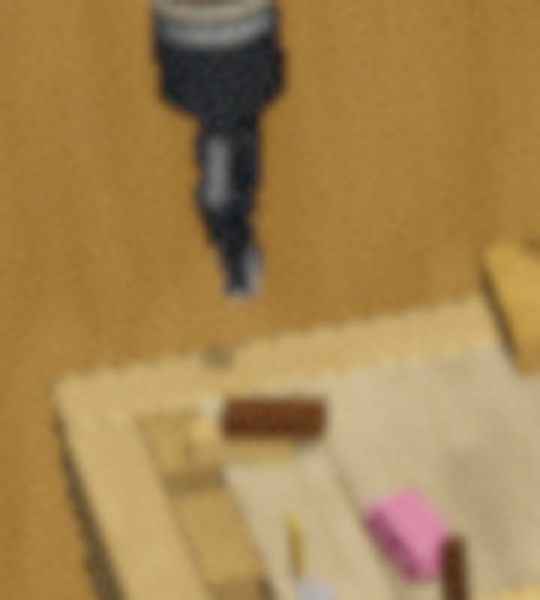

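```bash
python3 - <<'E'
from h import *
q=[441,365.2,np.radians(-20.8)]
t=get_image("top");s=get_image("side")
overlay(t,"top",q,(120,225,180,285),8,"pics/lo.png")
overlay(s,"side",q,(200,140,260,200),8,"pics/lo2.png")
cv2.imwrite("pics/lo4.png",cv2.resize(np.hstack([cv2.imread("pics/lo.png"),cv2.imread("pics/lo2.png")]),(800,400)))
for z in (100,113): print(proj("top",[441,365.2,z]),proj("side",[441,365.2,z]))
E
```

```text
[[151.91879554 253.37086869]] [[221.1501432  162.01345395]]
[[150.3176414  253.36175305]] [[220.82902269 158.92404782]]
```

View pics/lo4.png

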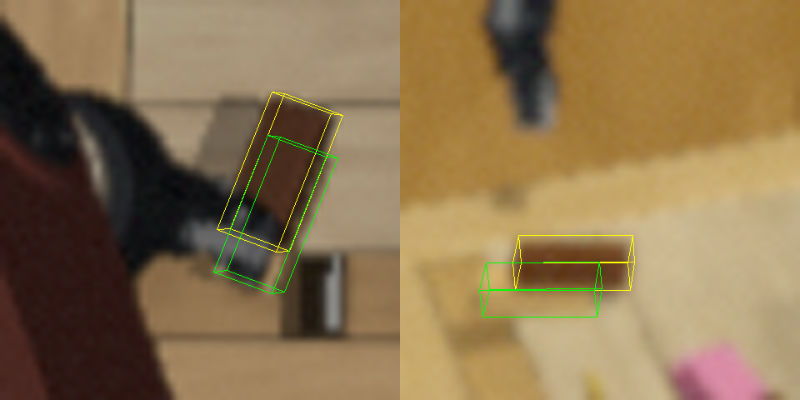

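```bash
python3 - <<'E'
from h import *
t=get_image("top");s=get_image("side")
cv2.imwrite("pics/z.png",np.hstack([cv2.resize(t[235:285,130:180,::-1],(400,400),interpolation=2),cv2.resize(s[130:180,195:245,::-1],(400,400),interpolation=2)]))
o=get_obs();print(o["tcp_pos"],o["ee_rot"],o["joint_pos"].round(1))
E
```

```text
[440.53780064 364.89928947  99.18074348] [-1.79947908e+02  6.72259672e-02  6.91978098e+01] [ 32.6  12.7 104.5   0.   62.9 -36.6]
```

View pics/z.png

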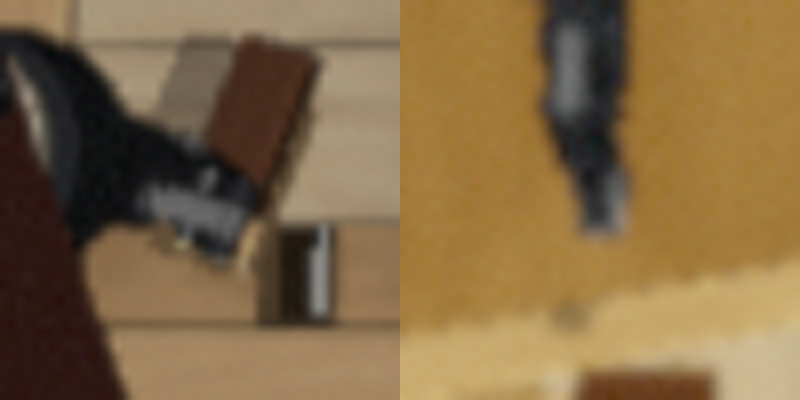

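```bash
python3 - <<'E'
from h import *
for uv in((160.5,262),(160.5,265)):
    s=least_squares(lambda X:np.r_[proj("top",X)[0]-uv,proj("side",X)[0]-(219.5,159)],[440,365,100]);print(s.x.round(1),s.fun.round(1))
# camera centers
for n in CAL:print(n,-np.array(CAL[n]["R"]).T@CAL[n]["t"])
E
```

```text
[421.6 328.4 137.5] [ 0.4 -1.5 -2.1  0. ]
[416.4 327.1 139.4] [ 0.6 -2.5 -3.5  0. ]
top [ 434.31892799   -3.20754106 1196.69086081]
side [  139.87034073 -1150.68256067  1030.48443604]
```

```bash
python3 - <<'E'
from h import *
t=get_image("top");s=get_image("side")
cv2.imwrite("pics/z1.png",cv2.resize(t[200:420,0:240,::-1],None,fx=3.2,fy=2.7*1,interpolation=2))
cv2.imwrite("pics/z2.png",cv2.resize(s[0:220,0:290,::-1],None,fx=2.7,fy=2.7,interpolation=2))
E
```

```text
(no output)
```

View pics/z1.png

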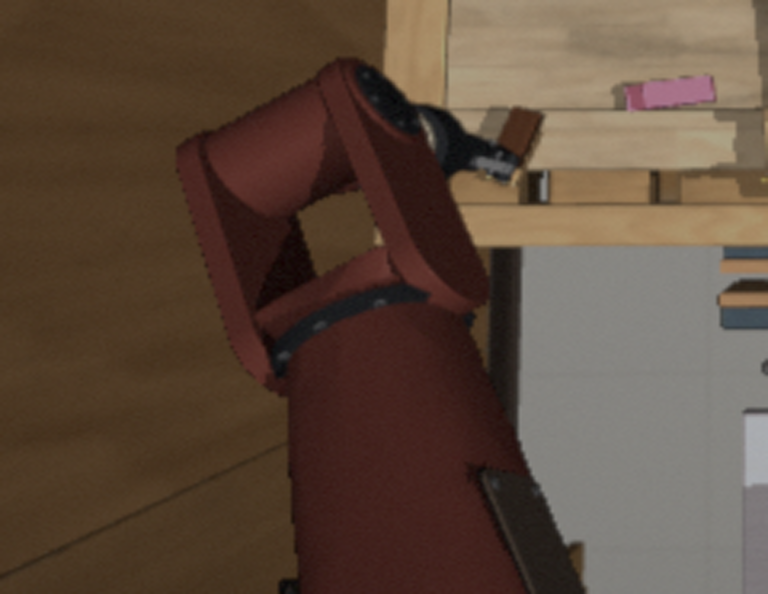

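View pics/z2.png

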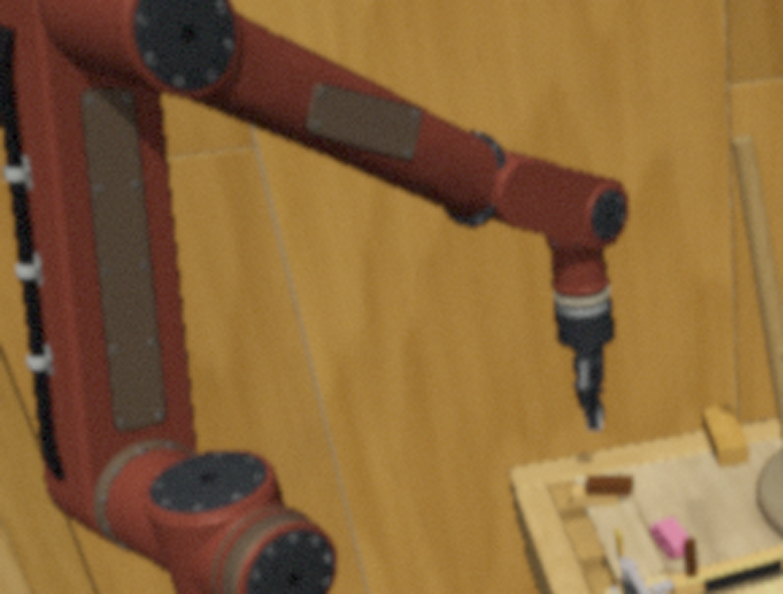

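```bash
python3 - <<'E'
from h import *
grip(2,30)
goto([441,330,130],[180,0,0]);t=get_image("top");s=get_image("side")
P=[441,330,130]
o=get_obs();print(o["t"],o["tcp_pos"],o["ee_rot"],o["grip_width"])
def mk(im,cam,box,S):
    u0,v0,u1,v1=box;c=cv2.resize(im[v0:v1,u0:u1,::-1],None,fx=S,fy=S,interpolation=2)
    for z in(0,20,70):
        p=proj(cam,[P[0],P[1],P[2]+z])[0];cv2.drawMarker(c,tuple(int((v+.5-o)*S) for v,o in zip(p,(u0,v0))),(0,255,0),0,12,1)
    return c
cv2.imwrite("pics/z5.png",np.hstack([mk(t,"top",(120,220,180,280),6),mk(s,"side",(190,100,250,160),6)]))
E
```

```text
42.95 [440.86178704 330.06662696 129.81756535] [1.79993756e+02 1.63149631e-02 4.32407499e-02] 1.750618037378757
```

View pics/z5.png

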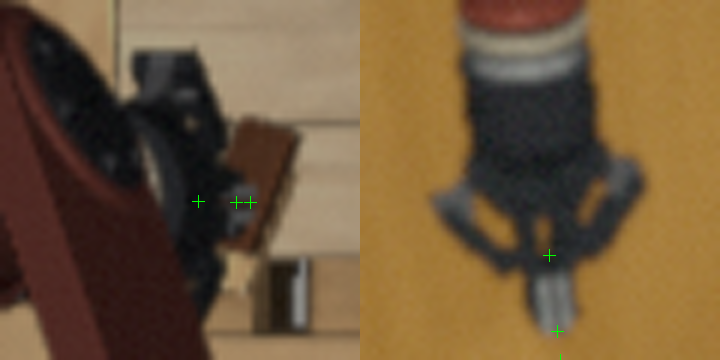

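```bash
python3 - <<'E'
from h import *
move_l([470,290,30],speed=200)
for z in(10,4,1,-2,-5,-8,-11,-14,-17,-20):
    move_l([470,290,z],speed=60);o=get_obs();print(z,o["t"],o["tcp_pos"][2].round(1),o["wrist_force"].round(1))
    if abs(o["wrist_force"][2])>5: break
move_l([470,290,60],speed=200)
E
```

```text
10 44.1417 9.5 [-0.3  0.8 -0.4]
4 44.3917 3.6 [-0.1  0.2 -0.1]
1 44.6417 0.8 [-0.  -0.7 -0.7]
-2 44.8917 -2.2 [ 0.2 -0.4  0.2]
-5 45.1417 -5.3 [0.5 0.7 0.1]
-8 45.3917 -8.3 [-0.   0.1 -0.6]
-11 45.6417 -11.3 [-0.1 -0.1  0.3]
-14 45.8917 -14.3 [ 0.2 -0.4 -0.8]
-17 46.1417 -17.3 [ 0.1 -0.4 -0.1]
-20 46.3917 -20.3 [ 0.3 -0.2  0.5]
```

```bash
python3 - <<'E'
from h import *
move_l([470,290,-19],speed=200)
for z in(-21,-23,-25,-27,-29):
    move_l([470,290,z],speed=60);o=get_obs();print(z,o["t"],o["tcp_pos"][2].round(1),o["wrist_force"].round(1))
    if abs(o["wrist_force"][2])>4: break
move_l([470,290,60],speed=200)
E
```

```text
-21 47.7333 -21.1 [-0.2  0.4 -0. ]
-23 47.9833 -22.9 [-0.3 -0.6 -0.3]
-25 48.2333 -24.6 [1.  0.6 1.8]
-27 48.4833 -24.7 [-3.8 -2.1 14.5]
```

```bash
python3 - <<'E'
from h import *
grip(52,40)
y=-20.8+90
goto([441,365.2,100],[180,0,y])
move_l([441,365.2,20],speed=150)
move_l([441,365.2,-16],speed=70)
o=get_obs();print(o["t"],o["wrist_force"],o["tcp_pos"])
grip(15,40);o=get_obs();print(o["t"],o["grip_width"],o["wrist_force"],o["tcp_pos"],o["moment"])
move_l([441,365.2,80],speed=100)
im2=snap("side","s16");cv2.imwrite("pics/s16c.png",cv2.resize(im2[110:210,180:270,::-1],None,fx=6,fy=6,interpolation=2))
o=get_obs();print(o["t"],o["grip_width"],o["wrist_force"],o["moment"])
E
```

```text
51.95 [-0.86401672  0.15439666  0.70703639] [440.80946723 365.10831881 -16.41451207]
52.2833 27.521662390071885 [-0.12035488  0.91170936  1.56491777] [441.50711187 365.53286381 -15.35121358] [ 0.02992804 -0.01112814  0.03160657]
53.4417 27.24822124775718 [-0.37934687  0.02259732 -0.6784779 ] [ 0.03469108  0.04135053 -0.00724793]
```

View pics/s16c.png

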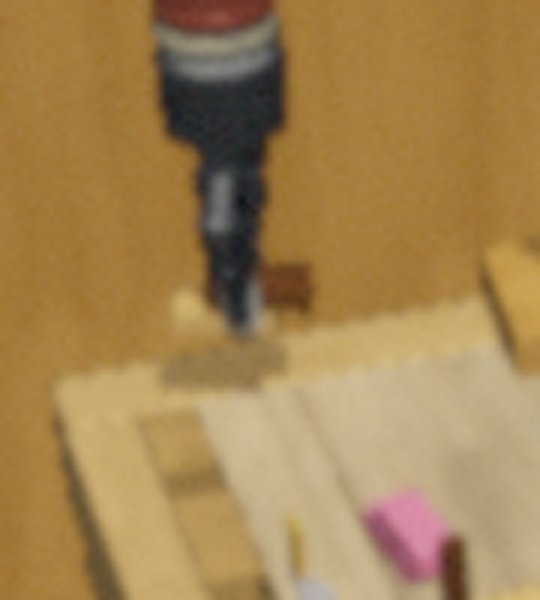

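```bash
python3 - <<'E'
from h import *
A=[180,0,YD+90]
p=get_obs()["tcp_pos"].copy();move_l([p[0],p[1],230],speed=250)
goto(tp(-75,-3,230),A)
move_l(tp(-75,-3,72),speed=150)
o=get_obs();print(o["t"],o["tcp_pos"],o["ee_rot"],o["wrist_force"],inv(o["tcp_pos"]),o["grip_width"])
im=snap("top","t17");im2=snap("side","s17")
cv2.imwrite("pics/s17c.png",cv2.resize(im2[190:300,230:350,::-1],None,fx=5.4,fy=5.4,interpolation=2))
E
```

```text
57.0167 [505.43088009 -72.4705443   73.05038468] [1.79882694e+02 4.32986121e-02 9.44996541e+01] [ 0.23331696  0.14928244 -0.62211942] [-73.95384676  -3.28860211] 27.46835299602716
```

View pics/s17c.png

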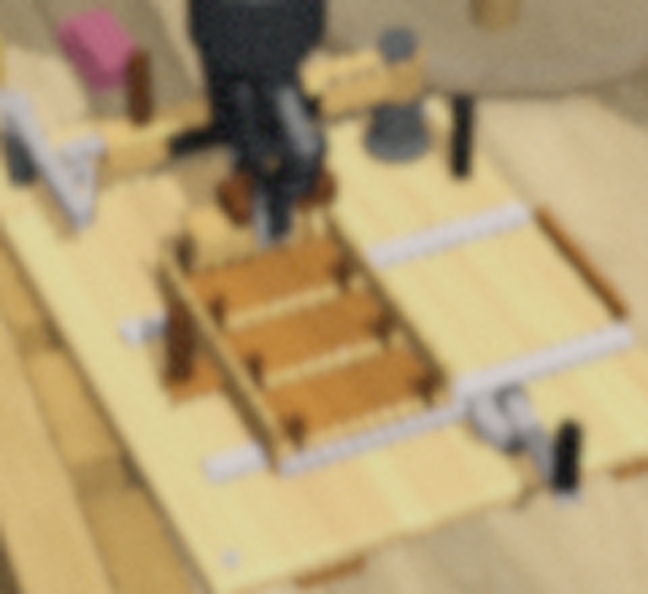

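```bash
python3 - <<'E'
from h import *
for z in(55,46,41,38,36,34,32):
    move_l(tp(-75,-3,z),speed=60);o=get_obs();print(z,o["t"],o["tcp_pos"][2].round(1),o["wrist_force"].round(1),o["grip_width"].round(1))
    if o["wrist_force"][2]>4: break
grip(38,40);o=get_obs();print(o["wrist_force"])
p=o["tcp_pos"].copy();p[2]=200;move_l(p,speed=150)
goto(tp(-150,100,280),[180,0,YD+90])
im=snap("top","t18");im2=snap("side","s18")
cv2.imwrite("pics/c18.png",np.hstack([cv2.resize(im[200:260,290:370,::-1],None,fx=5,fy=5,interpolation=2),cv2.resize(im2[225:285,250:330,::-1],None,fx=5,fy=5,interpolation=2)]))
cv2.imwrite("pics/c18b.png",np.hstack([cv2.resize(im[220:260,375:415,::-1],None,fx=10,fy=10,interpolation=2),cv2.resize(im2[290:330,275:315,::-1],None,fx=10,fy=10,interpolation=2)]))
print(get_obs()["t"])
E
```

```text
Traceback (most recent call last):
AttributeError: 'float' object has no attribute 'round'
```

```bash
python3 - <<'E'
from h import *
for z in(55,46,41,38,36,34,32):
    move_l(tp(-75,-3,z),speed=60);o=get_obs();print(z,o["t"],o["tcp_pos"][2].round(1),o["wrist_force"].round(1),round(o["grip_width"],1))
    if o["wrist_force"][2]>4: break
grip(38,40);o=get_obs();print(o["wrist_force"])
p=o["tcp_pos"].copy();p[2]=200;move_l(p,speed=150)
goto(tp(-150,100,280),[180,0,YD+90])
im=snap("top","t18");im2=snap("side","s18")
cv2.imwrite("pics/c18.png",np.hstack([cv2.resize(im[200:260,290:370,::-1],None,fx=5,fy=5,interpolation=2),cv2.resize(im2[225:285,250:330,::-1],None,fx=5,fy=5,interpolation=2)]))
cv2.imwrite("pics/c18b.png",np.hstack([cv2.resize(im[220:260,375:415,::-1],None,fx=10,fy=10,interpolation=2),cv2.resize(im2[290:330,275:315,::-1],None,fx=10,fy=10,interpolation=2)]))
print(get_obs()["t"])
E
```

```text
55 57.8 55.3 [ 0.4  0.1 -1.4] 27.2
46 58.1 45.2 [ 0.8  0.  -0.8] 27.1
41 58.35 40.5 [-0.8 -0.3 -1.4] 27.2
38 58.6 37.8 [-0.  -0.4 -0.6] 27.2
36 58.85 36.8 [0.5 1.1 2.8] 27.4
34 59.1 36.6 [-0.1  2.4  9.9] 27.4
[-1.00978895 -0.83393013  0.48882745]
61.375
```

View pics/c18.png

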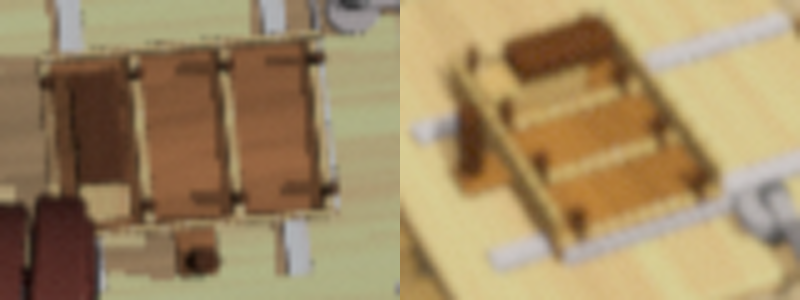

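View pics/c18b.png

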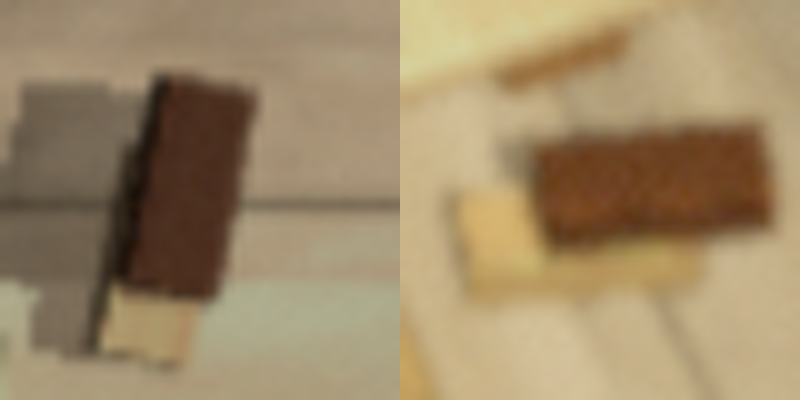

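```bash
python3 - <<'E'
from h import *
t=cv2.imread("pics/t18.png")[:,:,::-1];s=cv2.imread("pics/s18.png")[:,:,::-1]
g=lambda u,v:np.array([375+u/10-.5,220+v/10-.5]);k=lambda u,v:np.array([275+u/10-.5,290+v/10-.5])
obs=[("top","df",g(165,75)),("top","dfr",g(257,90)),("top","dnr",g(215,300)),("top","dn",g(128,290)),("top","pnr",g(185,368)),("side","df",k(765,123)),("side","dn",k(545,140)),("side","pn",k(455,195)),("side","pnr",k(470,265))]
c=back("top",(393,240),25)
q,f=fitblock(obs,[c[0],c[1],-.2]);print(q,np.degrees(q[2]),f.round(1))
bt=(382,224,404,252);bs=(322,300,356,318);bs=(325,300,356,318)
bs=(322-0,299,356,318)
bs=(325,299,358,318)
it=[("top",darkness(t,bt,55,95),bt[:2])]
print(maskfit(it,q))
q2,_=maskfit(it,q)
np.save("right.npy",q2);print(np.degrees(q2[2]))
for i,qq in enumerate((q,q2)):
    overlay(t,"top",qq,(375,220,415,260),10,"pics/lo.png");overlay(s,"side",qq,(275,290,315,330),10,"pics/lo2.png")
    cv2.imwrite(f"pics/r{i}.png",np.hstack([cv2.imread("pics/lo.png"),cv2.imread("pics/lo2.png")]))
E
```

```text
[ 4.70359746e+02 -3.21508946e+02 -2.44720671e-01] -14.021461604730874 [  1.1  -1.6   1.2  -0.9   1.   -0.7   0.3  -1.9   0.9  -0.8 -38.7  -1.
 -40.2  -0.7 -38.5  -1.1 -38.9  -0.2]
(array([ 4.66544179e+02, -3.16306093e+02, -2.78026753e-01]), np.float64(12.923917770385742))
-15.929759562474738
```

View pics/r1.png

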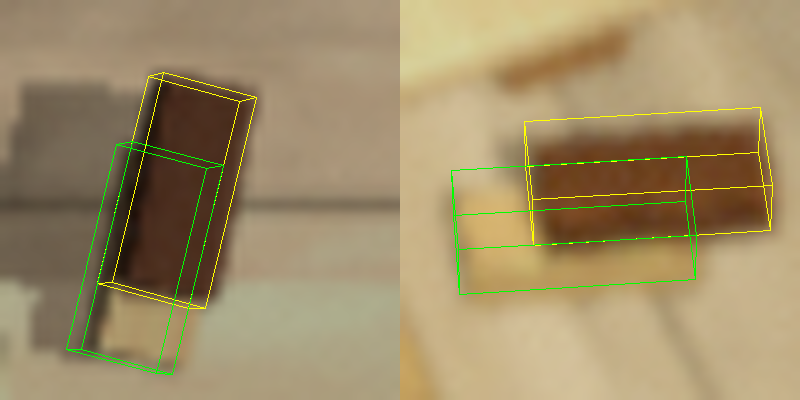

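```bash
python3 - <<'E'
from h import *
t=cv2.imread("pics/t18.png")[:,:,::-1];s=cv2.imread("pics/s18.png")[:,:,::-1]
g=lambda u,v:np.array([375+u/10-.5,220+v/10-.5]);k=lambda u,v:np.array([275+(u-400)/10-.5,290+v/10-.5])
obs=[("top","df",g(165,75)),("top","dfr",g(257,90)),("top","dnr",g(215,300)),("top","dn",g(128,290)),("top","pnr",g(185,368)),("side","df",k(765,123)),("side","dn",k(545,140)),("side","pn",k(455,195)),("side","pnr",k(470,265))]
c=back("top",(393,240),25)
q,f=fitblock(obs,[c[0],c[1],-.2]);print(q,np.degrees(q[2]),f.round(1))
np.save("right.npy",q)
overlay(t,"top",q,(375,220,415,260),10,"pics/lo.png");overlay(s,"side",q,(275,290,315,330),10,"pics/lo2.png")
cv2.imwrite(f"pics/r2.png",np.hstack([cv2.imread("pics/lo.png"),cv2.imread("pics/lo2.png")]))
E
```

```text
[ 4.67239403e+02 -3.20032717e+02 -2.22835134e-01] -12.7675127239956 [ 0.3 -0.5  0.4 -0.   0.7  0.4  0.  -0.7  0.8  0.2 -0.1 -1.4 -1.6 -0.7
  0.1 -0.9 -0.1  0. ]
```

View pics/r2.png

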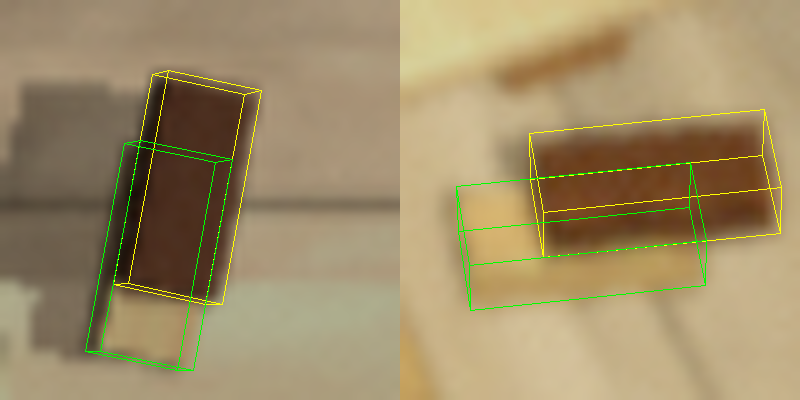

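```bash
python3 - <<'E'
from h import *
grip(48,40)
x,y=467.2,-320.3
goto([x,y,200],[180,0,78])
im2=snap("side","s19");cv2.imwrite("pics/s19c.png",cv2.resize(im2[260:340,260:360,::-1],None,fx=6,fy=6,interpolation=2))
move_l([x,y,20],speed=200)
move_l([x,y,-16],speed=70)
o=get_obs();print(o["t"],o["wrist_force"],o["tcp_pos"])
grip(15,40);o=get_obs();print(o["t"],o["grip_width"],o["wrist_force"],o["tcp_pos"],o["moment"])
move_l([x,y,80],speed=100)
im2=snap("side","s20");cv2.imwrite("pics/s20c.png",cv2.resize(im2[220:320,240:350,::-1],None,fx=6,fy=6,interpolation=2))
E
```

```text
64.7417 [ 0.16336695  0.09284069 -0.88963676] [ 466.97080567 -320.16840615  -16.46025243]
65.05 27.648399912881622 [ 0.26040125 -0.32709568  0.32111971] [ 467.70468955 -320.75549401  -15.38833401] [ 0.00231729  0.01393188 -0.03150383]
```

View pics/s20c.png

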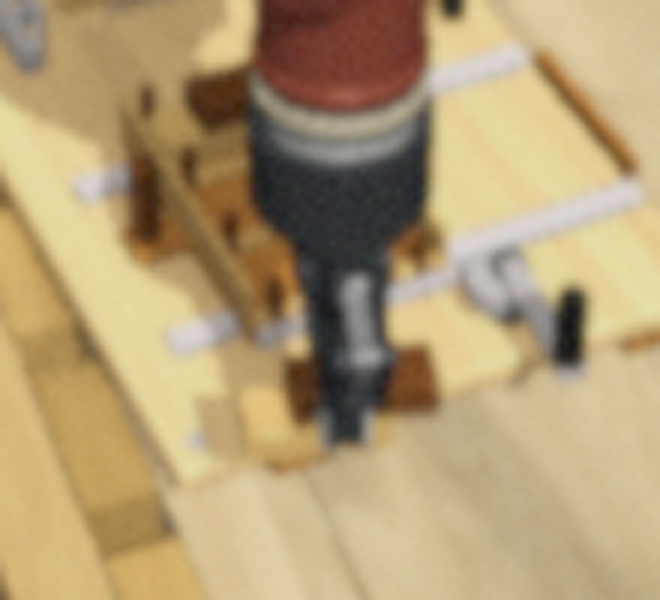

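```bash
python3 - <<'E'
from h import *
A=[180,0,YD+90];Y=-107
p=get_obs()["tcp_pos"].copy();move_l([p[0],p[1],180],speed=250)
goto(tp(-75,Y,180),A)
move_l(tp(-75,Y,72),speed=150)
im2=snap("side","s21");cv2.imwrite("pics/s21c.png",cv2.resize(im2[190:300,230:350,::-1],None,fx=5.4,fy=5.4,interpolation=2))
for z in(55,46,41,38,36,34,32):
    move_l(tp(-75,Y,z),speed=60);o=get_obs();print(z,o["t"],o["tcp_pos"][2].round(1),o["wrist_force"].round(1),round(o["grip_width"],1))
    if o["wrist_force"][2]>4: break
    if z>41 and o["wrist_force"][2]>2.5: print("early");break
grip(38,40);o=get_obs();print(o["wrist_force"])
p=o["tcp_pos"].copy();p[2]=200;move_l(p,speed=150)
goto(tp(-240,-55,200),[180,0,YD-90])
im=snap("top","t22");im2=snap("side","s22")
cv2.imwrite("pics/c22.png",np.hstack([cv2.resize(im[200:260,290:370,::-1],None,fx=5,fy=5,interpolation=2),cv2.resize(im2[225:285,250:330,::-1],None,fx=5,fy=5,interpolation=2)]))
print(get_obs()["t"])
E
```

```text
55 68.7583 54.3 [ 0.4  0.2 -0.7] 27.7
46 69.0583 45.3 [-0.1 -1.3 -0.2] 27.3
41 69.3083 40.6 [-0.5 -0.4 -0.5] 27.4
38 69.5583 37.8 [ 0.   0.4 -0.7] 27.2
36 69.8083 36.7 [0.  0.7 2.3] 27.1
34 70.0583 36.6 [-0.5  2.3 10.6] 27.5
[-0.30633571  0.03205388 -0.12206577]
74.25
```

View pics/c22.png

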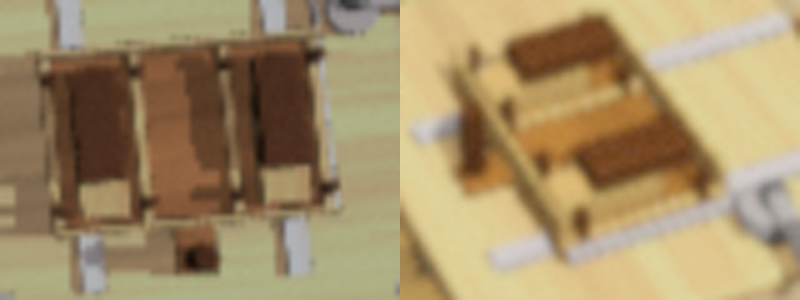

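View pics/t22.png

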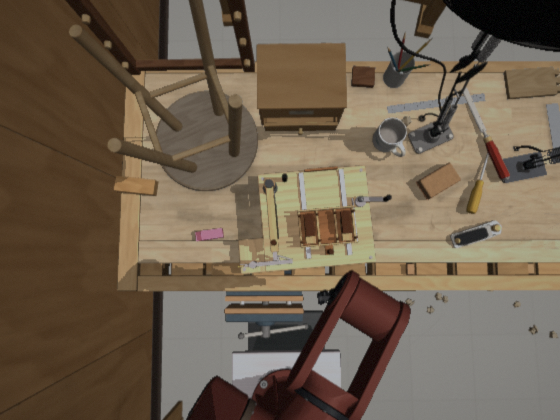

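```bash
python3 - <<'E'
from h import *
for cam in("top","side"):
    print(cam,[(np.round(d["extent"],0),round(d["score"],2)) for d in spot_in("block3",cam)])
t=cv2.imread("pics/t22.png");s=cv2.imread("pics/s22.png")
cv2.imwrite("pics/c23.png",np.hstack([cv2.resize(t[55:100,340:400],(480,360),interpolation=2)[:,:400],cv2.resize(s[230:285,420:480],(400,360),interpolation=2)]))
E
```

```text
top [(array([207., 234.,  28.,  10.]), 0.71), (array([310., 229.,  12.,  24.]), 0.68)]
side [(array([292., 259.,  30.,  22.]), 0.96), (array([280., 238.,  28.,  16.]), 0.77)]
```

View pics/c23.png

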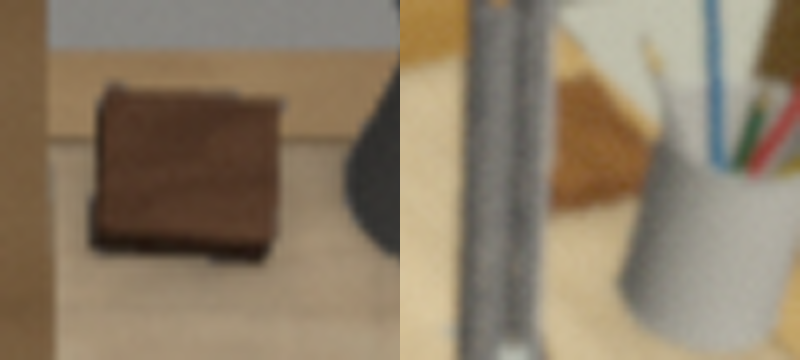

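```bash
python3 - <<'E'
from h import *
A=[180,0,YD-90]
grip(45,40)
goto(tp(-150,-54.5,180),A)
move_l(tp(-150,-54.5,57),speed=150)
grip(5,50);o=get_obs();print(o["t"],o["grip_width"],o["wrist_force"],inv(o["tcp_pos"]))
for x in(-120,-90,-60,-40,-32,-29,-27,-25,-23):
    move_l(tp(x,-54.5,57),speed=60);o=get_obs();print(x,round(o["t"],1),inv(o["tcp_pos"]).round(1),o["wrist_force"].round(1))
    if x>-35 and o["wrist_force"][0]<-9: break
im=snap("top","t24");im2=snap("side","s24")
cv2.imwrite("pics/s24c.png",cv2.resize(im2[190:300,240:370,::-1],None,fx=5,fy=5,interpolation=2))
E
```

```text
76.4 13.960037298565068 [-1.08719727  2.57896324  5.74406478] [-149.0400352   -54.59630925]
-120 77.0 [-118.1  -54.6] [1.2 2.3 5.8]
-90 77.7 [-88.1 -54.7] [1.4 2.7 6.4]
-60 78.3 [-58.2 -54.8] [1.3 2.5 4.7]
-40 78.8 [-38.2 -54.8] [1.5 1.7 5.3]
-32 79.1 [-33.3 -54.8] [-6.6  0.9 11.7]
-29 79.4 [-33.4 -54.8] [-14.    0.8  18.2]
```

View pics/s24c.png

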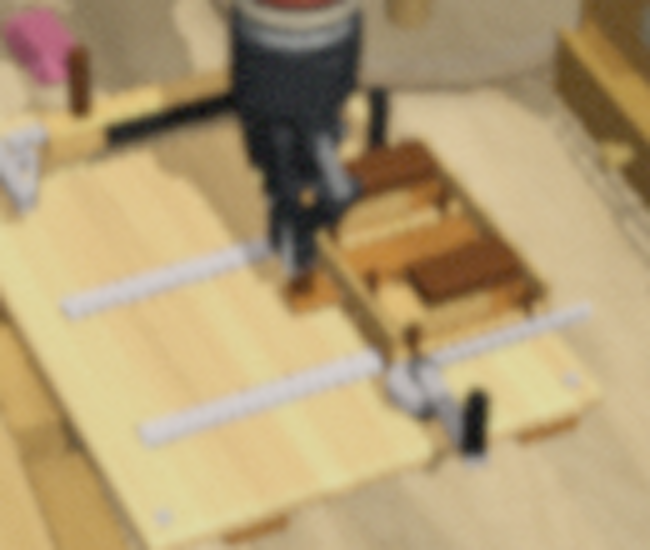

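```bash
python3 - <<'E'
from h import *
grip(45,40);o=get_obs();print(inv(o["tcp_pos"]),o["wrist_force"])
p=tp(*inv(o["tcp_pos"]),200);move_l(p,speed=150)
goto(tp(-240,-55,220),[180,0,YD-90])
im=snap("top","t25");im2=snap("side","s25")
cv2.imwrite("pics/t25c.png",cv2.resize(im[155:275,235:385,::-1],None,fx=5,fy=5,interpolation=2))
print(get_obs()["t"])
E
```

```text
[-29.2177788  -54.40680444] [-0.31455876 -0.21866486 -0.44174143]
81.925
```

View pics/t25c.png

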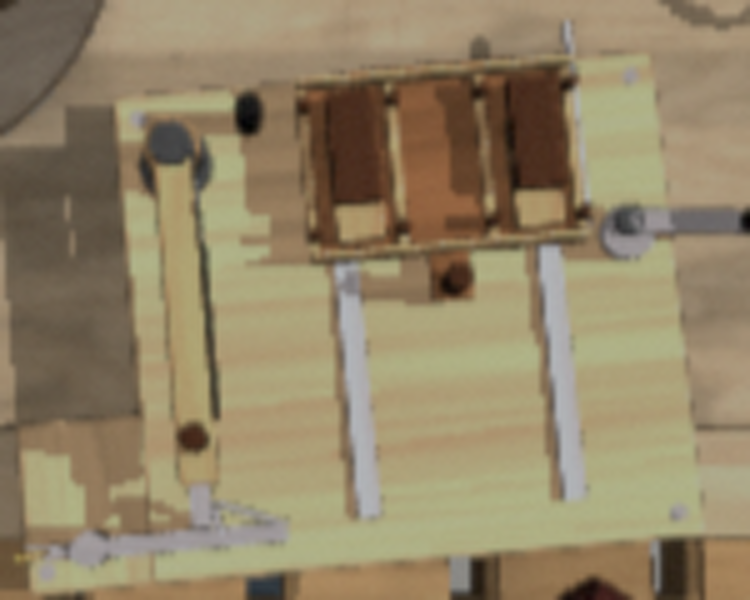

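```bash
python3 - <<'E'
from h import *
im=cv2.imread("pics/t25.png");s=cv2.imread("pics/s25.png")
t0=cv2.imread("pics/t22.png")
cv2.imwrite("pics/c26.png",np.hstack([cv2.resize(im[200:220,310:340],(390,260),interpolation=2),cv2.resize(t0[240:260,315:345],(390,260),interpolation=2)]))
E
```

```text
(no output)
```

View pics/c26.png

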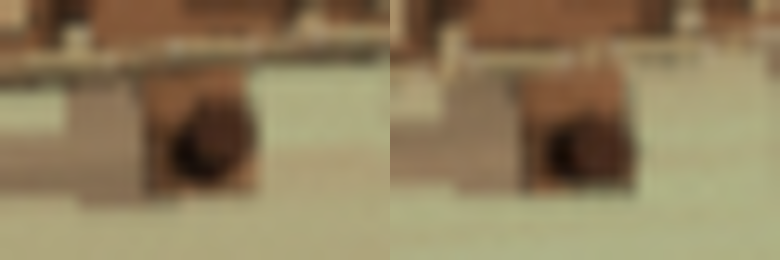

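```bash
python3 - <<'E'
from h import *
a=inv(back("top",(326.6,209.65),102));b=inv(back("top",(331.0,251.0),102));print(a,b,a-b)
# front board crease
E
```

```text
[-27.04722066 -54.17330781] [-142.27803159  -54.60603957] [115.23081093   0.43273177]
```

```bash
python3 - <<'E'
from h import *
A=[180,0,YD-90]
grip(2,40)
goto(tp(-75,-54.5,180),A)
move_l(tp(-75,-54.5,57),speed=150)
for x in(-60,-54,-51,-48,-46,-44,-42,-40,-38,-36,-34):
    move_l(tp(x,-54.5,57),speed=60);o=get_obs();print(x,round(o["t"],1),inv(o["tcp_pos"]).round(1),o["wrist_force"].round(1))
    if o["wrist_force"][0]<-14: break
im2=snap("side","s27");cv2.imwrite("pics/s27c.png",cv2.resize(im2[190:300,240:370,::-1],None,fx=5,fy=5,interpolation=2))
move_l(tp(-75,-54.5,57),speed=100);move_l(tp(-75,-54.5,200),speed=200)
o=get_obs();print(o["t"])
E
```

```text
-60 84.5 [-59.1 -54.6] [-0.2 -0.6  0.1]
-54 84.7 [-53.7 -54.5] [-0.6 -0.   1.3]
-51 85.0 [-50.9 -54.5] [ 0.1 -0.1  0.9]
-48 85.2 [-47.8 -54.5] [-0.   0.1  0.4]
-46 85.5 [-45.9 -54.5] [0.7 0.2 0.5]
-44 85.7 [-44.9 -54.4] [-2.8  0.1  1.8]
-42 86.0 [-44.9 -54.4] [-8.8 -0.   4.9]
-40 86.2 [-45.  -54.3] [-14.2  -0.9   9.8]
87.6583
```

View pics/s27c.png

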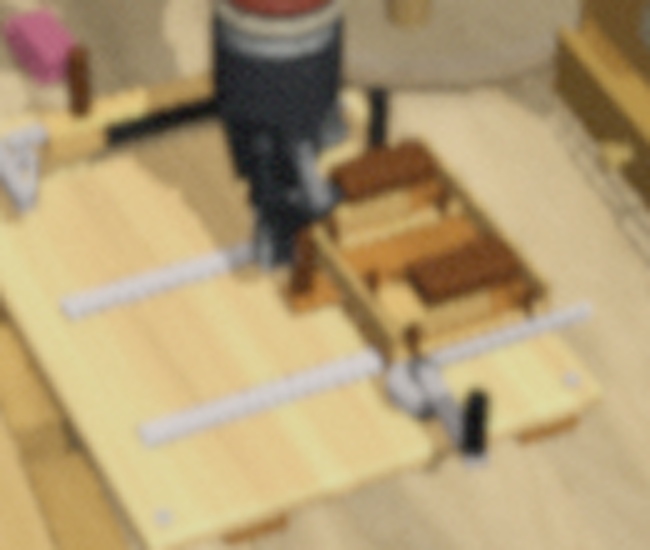

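```bash
python3 - <<'E'
from h import *
a=.1
grip(45,40)
goto(knob(a,200),[180,0,YD-np.degrees(a)])
lev(a,z=64,speed=150)
grip(5,60)
for a in np.arange(.25,1.61,.15): lev(a,z=64)
lev(1.66,z=64);lev(1.7,z=64,speed=30)
wait(.2)
o=get_obs();grip(40,40)
p=get_obs()["tcp_pos"].copy();p[2]=200;move_l(p,speed=150)
goto(tp(-260,-55,250),[180,0,YD-90])
im=snap("top","t28");im2=snap("side","s28")
cv2.imwrite("pics/t28c.png",cv2.resize(im[155:275,235:385,::-1],None,fx=5,fy=5,interpolation=2))
cv2.imwrite("pics/s28c.png",cv2.resize(im2[180:300,220:370,::-1],None,fx=5,fy=5,interpolation=2))
print(get_obs()["t"])
E
```

```text
lev 0.1 90.7 w 45.1 [1.  0.7 1.3] [ 0.04  0.   -0.02] [ 590.9 -293.    65.4]
lev 0.25 91.4 w 14.0 [-1.1  0.9  6. ] [ 0.06  0.21 -0.  ] [ 580.  -292.    65.6]
lev 0.4 91.7 w 13.9 [-1.8 -0.1  6.6] [ 0.05  0.23 -0.01] [ 569.8 -289.4   65.6]
lev 0.55 92.0 w 13.5 [-1.1  0.8  5.5] [0.08 0.29 0.06] [ 560.1 -285.3   65.5]
lev 0.7 92.3 w 13.6 [-1.6  0.7  6. ] [0.08 0.29 0.01] [ 551.1 -279.9   65.5]
lev 0.85 92.6 w 13.7 [-1.1  0.1  6.7] [0.07 0.28 0.05] [ 543.  -273.2   65.6]
lev 1.0 92.9 w 14.0 [-1.8  0.   7.3] [0.04 0.35 0.04] [ 536.  -265.3   65.5]
lev 1.15 93.2 w 13.6 [-2.5 -0.4  6.7] [0.08 0.42 0.02] [ 530.2 -256.4   65.5]
lev 1.3 93.5 w 13.9 [-3.4  0.6  8.3] [0.04 0.45 0.01] [ 525.8 -246.8   65.5]
lev 1.45 93.8 w 13.8 [-3.   1.6  8.2] [0.14 0.52 0.01] [ 522.9 -236.5   65.5]
lev 1.6 94.1 w 13.6 [-3.8  2.   9.2] [0.16 0.53 0.02] [ 521.5 -225.9   65.5]
lev 1.66 94.3 w 13.8 [-3.   0.3  9.4] [0.12 0.6  0.03] [ 521.4 -221.9   65.5]
lev 1.7 94.6 w 14.1 [-3.8 -0.7  8.2] [-0.13  0.64  0.21] [ 521.5 -219.9   65.5]
97.1667
```

View pics/t28c.png

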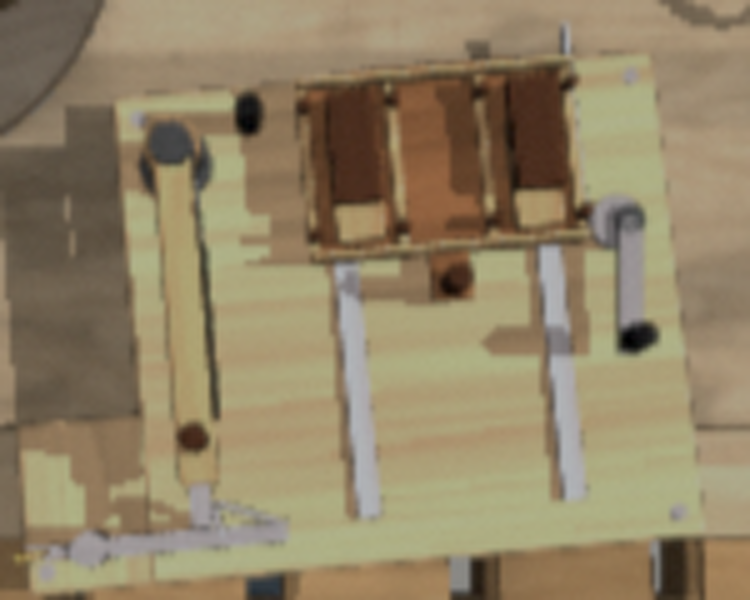

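View pics/s28c.png

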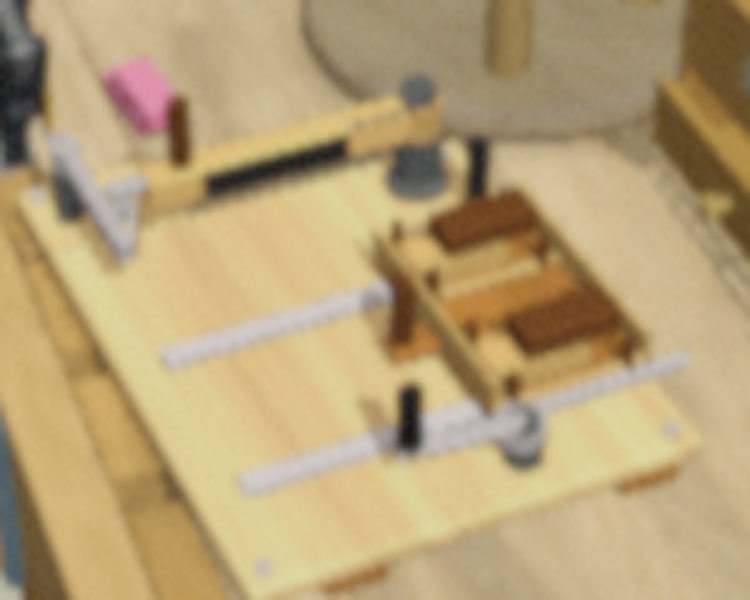

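```bash
python3 - <<'E'
from h import *
t=cv2.imread("pics/t28.png")[:,:,::-1]
bt={"L":(299,166,315,204),"R":(333,166,351,202)}
# pose fit with floor at 52: raise the model
D0=[(x,y,z+52) for x,y,z in DK]
for k,Y in(("L",-3),("R",-107)):
    c=tp(45,Y,0);b=bt[k];W=darkness(t,b,60,80)
    best=None
    for dx in np.arange(-12,12.1,1):
        for dy in np.arange(-9,9.1,1):
            q=[*tp(45+dx,Y+dy,0)[:2],Q[2]]
            p=(proj("top",TT(q,[d for d in D0 if d[2]==88]))-b[:2]+.5)*6
            m=np.zeros((W.shape[0]*6,W.shape[1]*6),np.float32);cv2.fillConvexPoly(m,cv2.convexHull(p.astype(np.float32)).astype(np.int32),1.)
            m=cv2.resize(m,W.shape[::-1],interpolation=cv2.INTER_AREA);e=((m-W)**2).sum()
            if best is None or e<best[0]:best=(e,dx,dy)
    print(k,best,W.sum())
o=get_obs();print(o["t"],o["wrist_force"],o["qvel"].max())
E
```

```text
L (np.float32(81.74596), np.float64(-2.0), np.float64(2.0)) 335.56665
R (np.float32(118.1788), np.float64(-2.0), np.float64(2.0)) 375.38333
97.1667 [ 0.21039868 -0.06752144 -0.60643822] 0.5300292086149666
```

Both blocks sit within about 2–3 mm of the bay centre lengthwise. I'm handing the job in.

```bash
python3 - <<'E'
from station import *
sign_off();print(get_obs()["t"])
E
```

```text
the job is handed in; nothing more can be done
the job is handed in; nothing more can be done
```

I finished the whole sequence and handed the job in at about 97 s of the 208 s allowed; no verdict was reported.

**What was done**
- **Striker arm:** drawn back and eased onto the hook. The load on the hand fell away at an angle of 1.577, and I released it there. The last pictures still show it cocked.
- **Carriage and lever:** lever swung free, carriage pulled out to its front stop, both blocks loaded, carriage pushed home to its back stop, and lever locked at about 1.68.
- **Blocks:** I found only two on the bench. They lie flat in the left and right bays, about 2 mm off the bay middle lengthwise by a coarse image fit.
- **Left alone:** the cork, the oak offcut and the pink look-alike were not touched.

**What failed or disagreed**
- **Missed grasp:** the first try at the left block closed on air. Touching the bench showed the closed fingertips end about 25 mm short of the reported TCP. I corrected for that and had no more misses.
- **Knocked block:** the right block had shifted before I picked it, so I measured it again first.
- **Carriage travel:** the arm's readings and the top camera both gave about 115 mm instead of 120 mm. A second push met a rigid stop at once, and the camera put the handle exactly at home, so I take it as fully home.
- **Fully-out position:** the camera alone put it about 5 mm short of the front stop, close to the 6 mm limit for step 2. The rigid stop I felt when pulling suggests it was fully out.

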